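Set up the finishing turntable with furniture feet

ROBOT

A 7-joint arm with a two-finger parallel gripper is mounted at the origin on the work surface. World frame = base frame: x ahead of the robot, y to its left, z up, the work surface at z = 0. Lengths are in m, angles in rad, forces in N, time in s.
With the tool pointing down it reaches from about 0.4 to 0.75 m from the base axis. Payload 19.5 kg.
Tool frame: the origin (TCP) lies at the very end of the fingers, on their centre line; the grasp point (between the pads) lies 19 mm behind it (bot.pinch_z is the distance from the TCP to the grasp point, in m); z points along the fingers, x is the direction in which the jaws open and shut, and the axes are right-handed (so a half turn about z gives the same grasp; the last joint's range is limited). The gripper opens to 85 mm and grips with 20 to 120 N. Pads are 22 mm wide; open, the fingers measure 114 mm over their backs; the gripper's body (76 mm by 85 mm) begins 54 mm behind the grasp point. The pads swing forward as they close: fully open they stand 13 mm farther back than shut.
Start: joints at [1.126, 0.707, -0.028, 1.485, 0.022, 0.951, -0.075], TCP at [0.225, -0.529, 0.231] pointing down, gripper open.
Joint ranges: [-2.71, 2.71], [-0.32, 2.16], [-1.57, 1.52], [0, 2.45], [-1.46, 4.6], [0, 2.02], [-2.83, 2.83]. Speed limits (rad/s): [1.89, 1.89, 2.57, 2.57, 3.01, 3.01, 3.01].

INTERFACE

Orientations are given as a unit quaternion [w, x, y, z].
In Python, from plant import bot gives the robot as it stands.
- The arm moves only by the shell command python3 -m pendant 'ROWS' [FORCE]. ROWS is JSON, a list of rows, each a list of 3 entries, a list of its own where there are three numbers: the shift along the tool's x, y, z in m, then the turn about the tool's z in degrees, then the finger opening in m, from 0 to 0.0854. A call has 1 to 5 rows; each row is the pose to reach, as a shift and turn from the pose commanded when the call began, along the tool's axes at that moment; what a row does not reach only later rows make up. A row lasts 1/10 s, in which the tool goes at most 50 mm and 8.59 degrees, less where a joint would pass 70% of its speed; a pose out of reach is approached as far as the arm can. A call with a gripper value outside its range is refused whole. The fingers move at their own pace and stop on an object; FORCE is the grip in N (left out, the last holds). Time passes only in rows, so rows that repeat a pose let the fingers close. It gives the time, the measured TCP pose, the force and the opening at its end, in the units of the state.
- bot.observe(): the state, without advancing time (a new reading comes with each control period).
- bot.snapshot(name): name is "scene" or "top"; returns the picture (400x640x3 uint8, red, green, blue); there is no depth.
- bot.camera_model(name): a dict with "fov_y" (degrees; the focal length in pixels is half the picture's height over the tangent of half this angle, whatever the lens; pixels are square), "cx", "cy" (the principal point, pixels), "distortion" ([k1, k2, p1, p2, k3] as OpenCV has them; the pictures are not rectified), "origin" and "orientation" of the camera in the world. Camera axes: x right, y up, looking along -z (the intrinsics and any distortion apply to the point x, -y, -z); pixel columns grow to the right and rows downward; lengths in m; the calibration is good to about 2 mm. A picture is of the moment at which its call begins. camera_model takes no time and is no camera call.
- bot.job_done(): hands the job in, once; it reports no verdict.
The state is a dict: "time_s": time; "joint_positions": joint angles; "joint_vel": joint speeds; "tau": joint torques, N m; "position": TCP position; "orientation": TCP orientation; "contact_force": force on the tool from outside, world axes, zero at the start; "torque": the same for the moment, N m; "width": finger opening in m.
Only numpy, scipy, OpenCV 4.12 (cv2) and the standard library are available. Lean on these libraries where they do the work, as an engineer would, in place of code of your own. Each camera call takes 0.05 s, during which the arm holds its last target.

TASK

Get the turntable ready for varnishing: start the hex nut on the fixed stud in its middle (back it off anticlockwise until the thread drops in, then screw it on about half a turn), sort the wooden feet - every good one upright in the middle of a rubber pad of its own, every short or split one into the offcut tray - in any order. When all that is done, take the platter by its handle through one full turn, either way, back to the pointer, with the feet still standing on their pads; do not disturb the glue bottle, tin or screwdriver.

Things in the scene. Friction and masses are not known exactly. Their poses are not given: they have to be found in the camera images.
- axis_top (a point): Turntable axis, level with the platter's top face, 42 mm above the bench. Plywood platter, 280 mm diameter, 20 mm thick, turning on a low grey base fixed to the bench. A steel stud stands fixed on the axis and does not turn with the platter; round its foot a 52 mm collar stands 6 mm above the platter.
- pointer (a point): Tip of the small steel pointer on the fixed base, just outside the platter's rim (148 mm from the axis, 36 mm above the bench).
- stud_shoulder (a point): On the stud's axis at its flat shoulder, 54 mm above the platter, where the right-hand two-start thread ends (32 mm over crests, 20 mm core, lead 24 mm). Two opposite openings in the shoulder, 60 deg wide each, let the nut's lugs in; a 5 mm stop tooth stands on the anticlockwise side (seen from above) of each. Where the openings lie round the axis varies and is not given.
- stud_tip (a point): Top of the stud's 20 mm core, 12 mm above the shoulder. A nut set on the shoulder jams on a tooth if turned clockwise (from above); turned anticlockwise, up to about 170 deg, it drops 9 to 11 mm when its lugs reach the openings (it must be free to fall, not held tight), then meets the tooth; clockwise turning then screws it down.
- platter (a joint): Angle of the platter on the fixed base (rad, positive anticlockwise seen from above, not wrapped: one full turn is 6.28; end stops at 9 either way). 0 is with the handle at the steel pointer; it starts within 0.2 of that. A light bearing with a little friction (about 1.2 N at the handle moves it); stays where it is left.
- handle_grip (a point): The platter's handle: upright round dark wooden sleeve, 24 mm diameter, free to spin on its pin, on the platter 105 mm from the axis; it reaches from 4 to 66 mm above the platter's top. The point is on the sleeve's axis, 45 mm above the platter's top.
- pad0 (a point): Centre of the first black rubber pad (64 mm diameter, flush in the platter's top), 85 mm from the axis, a quarter turn anticlockwise of the handle. It turns with the platter.
- pad1 (a point): Centre of the second rubber pad, 85 mm from the axis, opposite the handle.
- pad2 (a point): Centre of the third rubber pad, 85 mm from the axis, a quarter turn clockwise of the handle.
- nut_center (a point): Centre of the dark steel hex nut (0.35 kg): 56 mm across flats, 40 mm high, lying flat, same either way up; axis z, flats face along its x and every 60 deg. Bore 35 mm, chamfered, with two opposite lugs (5 mm thick, mid-height, along x, 23 mm apart). Centre above the platter's top: about 56 mm resting on the shoulder, 46 dropped in, 34 after half a turn more.
- foot_a_center (a point): Good turned wooden furniture foot (plain brown cylinder with two dark grooves): 54 mm diameter, 50 mm high, standing upright; the point is on its axis, 25 mm above its foot; z up. May be absent.
- foot_b_center (a point): Good turned wooden furniture foot, just like foot_a: 54 mm diameter, 50 mm high, standing upright; the point is on its axis, 25 mm above its foot; z up. May be absent.
- foot_c_center (a point): Good turned wooden furniture foot, just like foot_a: 54 mm diameter, 50 mm high, standing upright; the point is on its axis, 25 mm above its foot; z up. May be absent.
- foot_short_center (a point): Spoilt foot, cut too short: 54 mm diameter but only 30 mm high; the point is on its axis at mid-height. May be absent.
- foot_split_center (a point): Spoilt foot, split along its length so that one side is missing (D-shaped from above): 50 mm high, round part 54 mm diameter, flat face 13 mm from this point towards its own +x, round back 22 mm from it towards -x; 53 mm wide along its y through this point; the point is at mid-height. May be absent.
- tray: Open plywood offcut tray fixed to the bench, 150 mm (x) by 210 mm (y) outside, 50 mm high, 6 mm walls and 6 mm floor; origin under its centre.
- glue: Bystander: white plastic glue bottle, 56 mm diameter, 150 mm high; origin under its centre.
- tin: Bystander: plain metal tin, 72 mm diameter, 90 mm high; origin under its centre.
- screwdriver: Bystander: screwdriver, 200 mm long, lying on the bench along its own x; origin under its middle.
Things that resemble listed ones, but are neither listed nor needed, are in the scene too. Leave any green or red look-alike of the part that bears foot_short_center alone. Leave any blue or turquoise look-alike of the part that bears nut_center alone.

How it is judged:
By the outcome, as a careful person would: the job done as asked, in the order asked, and still so for the second after the job is handed in, with the robot touching nothing.
Of foot_a, foot_b, foot_c only 2 to 3 are there at a start; the rules pass over those that are not, and their reading is None.
Of foot_short, foot_split only 1 to 2 are there at a start; the rules pass over those that are not, and their reading is None.
At some moment in a run one of foot_a, foot_b, foot_c, foot_short, foot_split may be knocked a few centimetres aside while the robot is not near it.
It also fails if it takes over 200 s, if anything falls off the work surface, if the arm or the gripper's body presses on something with over 40 N, if the wrist force passes 120 N, or if a joint passes its speed limit or range.

## Working session

There is one attempt and no reset: what is moved stays moved. The work goes in short steps, Python scripts to look and compute and a shell command to move; the robot and the scene stay as the last step left them, time stands still between calls to the robot, and variables do not carry over. Pictures are saved under pics/ and viewed, and the job is handed in when it is done.

```bash
ls -la; mkdir -p pics; python3 - <<'E'
from plant import bot
import cv2
print(bot.observe()); print(bot.pinch_z)
for n in("scene","top"):
    print(n,bot.camera_model(n))
    cv2.imwrite(f"pics/{n}0.png",bot.snapshot(n)[:,:,::-1])
E
```

```text
total 12
drwxr-xr-x  3 agent agent 4096 Dec  7 14:38 .
drwxr-xr-x 23 root  root  4096 Dec  7 14:38 ..
drwxr-xr-x  2 agent agent 4096 Dec  7 14:38 pics
{'time_s': 0.0, 'joint_positions': array([ 1.12627611,  0.70708622, -0.02757953,  1.48495044,  0.02198122,
        0.95089212, -0.07552392]), 'joint_vel': array([ 1.59001744e-03, -7.53642159e-04, -8.79088499e-04,  4.92642059e-04,
       -9.80652267e-04, -6.62124501e-05, -1.90016442e-03]), 'tau': array([ 1.74592784e-03, -8.83180833e+01,  1.23532556e+00, -2.36157042e+01,
        1.70022034e-02,  6.70710986e-03,  1.60192542e-05]), 'position': array([ 0.22530228, -0.52876181,  0.23084887]), 'orientation': array([-2.67901298e-04,  8.34252673e-01, -5.51382091e-01, -4.42258763e-04]), 'contact_force': array([ 0.277472  , -0.28070701,  0.22847856]), 'torque': array([0.01141746, 0.01155413, 0.02777014]), 'width': 0.08509464470916109}
0.0187
scene {'fov_y': 47.80904267002838, 'cx': 317.9425968074705, 'cy': 205.20910161482036, 'distortion': array([-0.07100303,  0.        ,  0.        ,  0.        ,  0.        ]), 'origin': array([ 0.96140036, -0.66682267,  1.15364399]), 'orientation': array([0.91096321, 0.30639413, 0.09323545, 0.25995348])}
top {'fov_y': 55.676177930829795, 'cx': 313.05562648602336, 'cy': 199.39045252000855, 'distortion': array([-0.02319274,  0.        ,  0.        ,  0.        ,  0.        ]), 'origin': array([0.34004569, 0.00660273, 1.07244873]), 'orientation': array([ 0.70969493,  0.07163265, -0.06620123, -0.69772435])}
```

View pics/scene0.png

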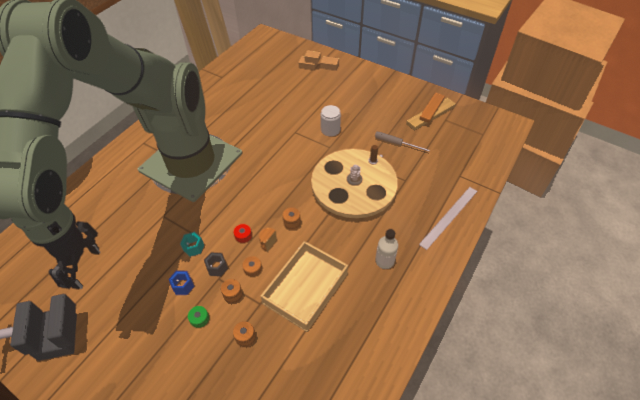

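View pics/top0.png

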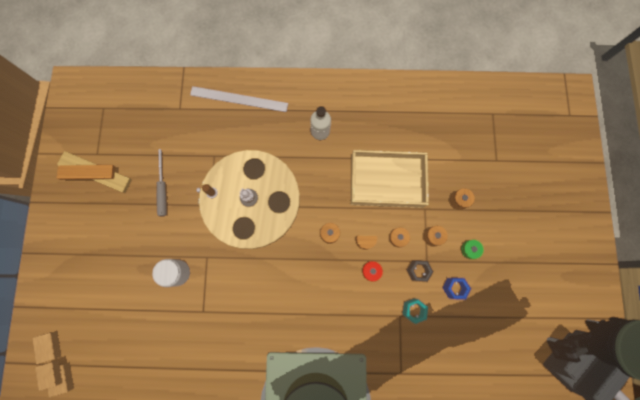

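```bash
cat > h.py <<'E'
import numpy as np, cv2
from scipy.spatial.transform import Rotation as R
from plant import bot
_c={}
def cam(n):
    if n not in _c:
        m=bot.camera_model(n); f=200/np.tan(np.radians(m['fov_y']/2))
        K=np.array([[f,0,m['cx']],[0,f,m['cy']],[0,0,1.]])
        q=m['orientation']; Rw=R.from_quat([q[1],q[2],q[3],q[0]]).as_matrix()@np.diag([1,-1,-1])
        _c[n]=(K,np.array(m['distortion']),Rw,np.array(m['origin']))
    return _c[n]
def px2w(n,u,v,z):
    K,d,Rw,o=cam(n)
    p=cv2.undistortPoints(np.array([[[u,v]]],float),K,d)[0,0]
    r=Rw@np.array([p[0],p[1],1]); return o+r*(z-o[2])/r[2]
def w2px(n,P):
    K,d,Rw,o=cam(n)
    P=np.atleast_2d(P).astype(float); pc=(P-o)@Rw
    return cv2.projectPoints(pc,np.zeros(3),np.zeros(3),K,d)[0][:,0]
def crop(img,name,u0,v0,u1,v1,s):
    im=img[v0:v1,u0:u1,::-1]
    cv2.imwrite(name,cv2.resize(im,None,fx=s,fy=s,interpolation=cv2.INTER_CUBIC))
def snap(n):
    return bot.snapshot(n)
def st():
    s=bot.observe(); q=s['orientation']
    M=R.from_quat([q[1],q[2],q[3],q[0]]).as_matrix()
    print('t',s['time_s'],'pos',s['position'].round(4),'x-yaw',np.degrees(np.arctan2(M[1,0],M[0,0])).round(2),'z',M[:,2].round(3),'F',s['contact_force'].round(1),'T',s['torque'].round(2),'w',s['width'].round(4),'q',s['joint_positions'].round(2))
    return s,M
def go(x,y,z,yaw=None):
    """print shift in tool axes & turn to get to target TCP; yaw of tool x in world deg (mod 180)"""
    s,M=st(); d=M.T@(np.array([x,y,z])-s['position'])
    print('tool shift',d.round(4),end=' ')
    if yaw is not None:
        cur=np.degrees(np.arctan2(M[1,0],M[0,0]))
        t=-(yaw-cur)  # tool z down
        print('turn',((t+90)%180-90).round(2), 'q7',s['joint_positions'][6].round(2))
    else: print()
E
python3 - <<'E'
import cv2
a=cv2.imread('pics/top0.png');b=cv2.imread('pics/scene0.png')
cv2.imwrite('pics/c1.png',cv2.resize(a[180:330,310:510],None,fx=4,fy=4,interpolation=2))
cv2.imwrite('pics/c2.png',cv2.resize(b[195:355,150:350],None,fx=3.7,fy=3.7,interpolation=2))
cv2.imwrite('pics/c3.png',cv2.resize(a[140:260,180:320],None,fx=5,fy=5,interpolation=2))
cv2.imwrite('pics/c4.png',cv2.resize(b[130:230,290:420],None,fx=5,fy=5,interpolation=2))
E
```

```text
(no output)
```

View pics/c1.png

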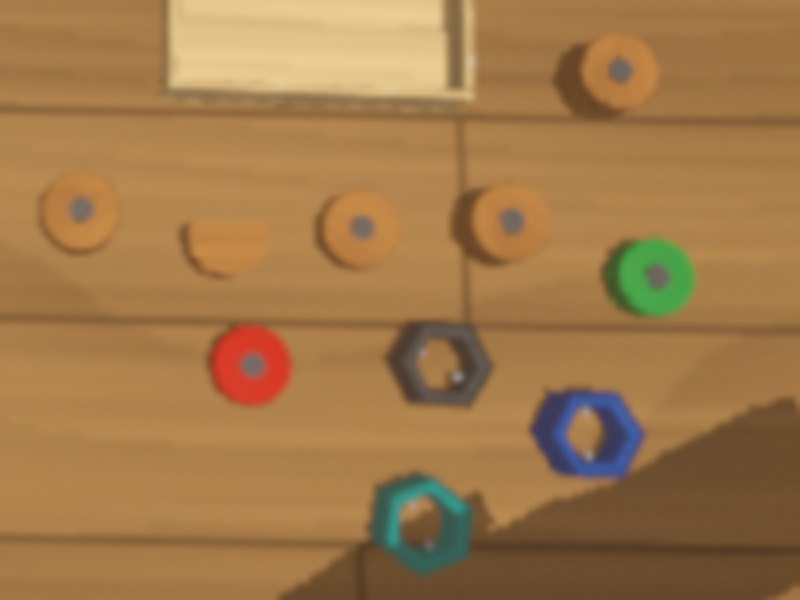

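View pics/c2.png

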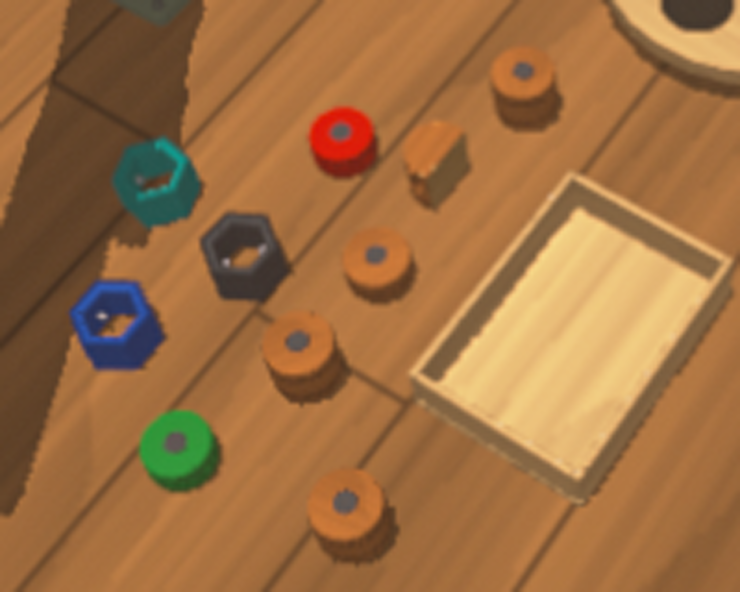

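View pics/c3.png

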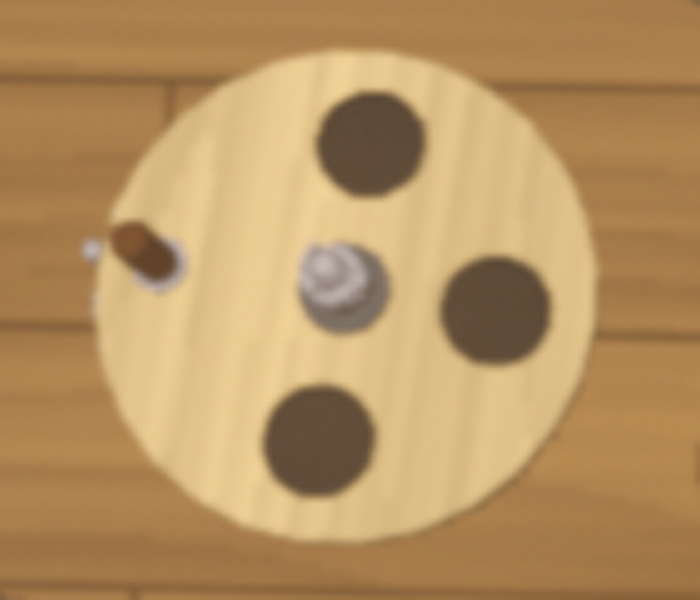

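View pics/c4.png

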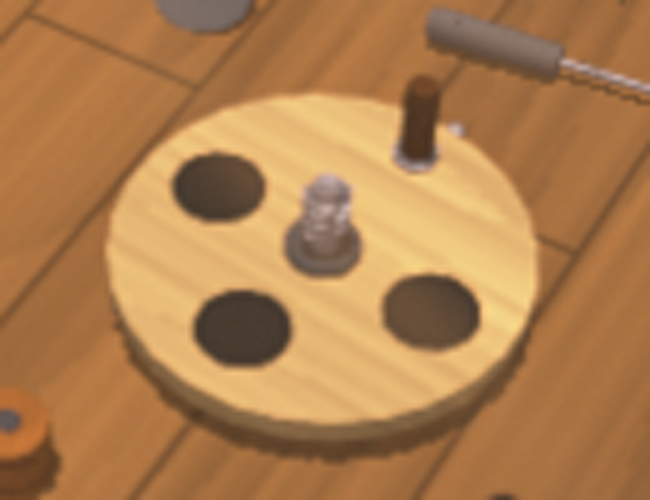

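```bash
python3 - <<'E'
from h import *
top=cv2.imread('pics/top0.png');sc=cv2.imread('pics/scene0.png')
T=lambda x,y:(310+(x)/4,180+(y)/4)
S=lambda x,y:(150+(x)/3.7,195+(y)/3.7)
# cubic resize offset: center pixel u = u0+(x+.5)/s-.5
o=lambda u0,v0,s:(lambda x,y:(u0+(x+.5)/s-.5,v0+(y+.5)/s-.5))
T=o(310,180,4);S=o(150,195,3.7);P=o(180,140,5);Q=o(290,130,5)
for n,a,b,z in [("f1",(81,209),(523,71),.05),("short",(362,228),(375,255),.03),("f2",(512,221),(297,341),.05),("f3",(620,70),(345,501),.05),("nut",(439,364),(245,239),.04)]:
    print(n,px2w("top",*T(*a),z).round(4),px2w("scene",*S(*b),z).round(4))
print('handle base',px2w("top",*P(158,265),.043), px2w("scene",*Q(416,157),.043))
for n,a,b in [("pA",(371,144),(431,312)),("pB",(496,311),(242,328)),("pC",(319,440),(219,187))]:
    print(n,px2w("top",*P(*a),.042).round(4),px2w("scene",*Q(*b),.042).round(4))
print('platter c',px2w("top",*P(347,297),.042),px2w("scene",*Q(322,258),.042))
print('pointer',px2w("top",*P(92,250),.036),px2w("scene",*Q(456,129),.036))
print('stud top',px2w("top",*P(322,267),.108),px2w("scene",*Q(325,180),.108))
# tray
for p in [(170,90),(470,97)]: print('tray',px2w("top",*T(*p),.05))
for p in [(352,152),(428,153),(427,207),(352,205)]: print('tray',px2w("top",*p,.05).round(3))
for p in [(321,118),(172,272),(161,198)]: print('by',px2w("top",*p,.05).round(3))
E
```

```text
f1 [ 0.4533 -0.0308  0.05  ] [ 0.4521 -0.0298  0.05  ]
short [ 0.4456 -0.225   0.03  ] [ 0.4443 -0.2248  0.03  ]
f2 [ 0.4499 -0.3222  0.05  ] [ 0.4485 -0.3214  0.05  ]
f3 [ 0.5554 -0.4017  0.05  ] [ 0.5541 -0.4007  0.05  ]
nut [ 0.3541 -0.2721  0.04  ] [ 0.3544 -0.2709  0.04  ]
handle base [0.55820035 0.30085372 0.043     ] [0.5590723  0.29943851 0.043     ]
pA [0.6302 0.1853 0.042 ] [0.6293 0.1868 0.042 ]
pB [0.5354 0.1112 0.042 ] [0.5338 0.1128 0.042 ]
pC [0.4619 0.2057 0.042 ] [0.4601 0.2079 0.042 ]
platter c [0.54193615 0.19436931 0.042     ] [0.54846694 0.18976092 0.042     ]
pointer [0.56771622 0.34081806 0.036     ] [0.56762408 0.34284784 0.036     ]
stud top [0.544744   0.19622795 0.108     ] [0.54331138 0.19572702 0.108     ]
tray [ 0.53627494 -0.09116053  0.05      ]
tray [ 0.53475825 -0.2971765   0.05      ]
tray [ 0.68  -0.091  0.05 ]
tray [ 0.681 -0.306  0.05 ]
tray [ 0.526 -0.296  0.05 ]
tray [ 0.528 -0.091  0.05 ]
by [ 0.781 -0.002  0.05 ]
by [0.339 0.389 0.05 ]
by [0.539 0.438 0.05 ]
```

```bash
python3 - <<'E'
from h import *
img=cv2.imread('pics/top0.png');sc=cv2.imread('pics/scene0.png')
def hexp(c,yaw,z,r=.056/np.sqrt(3)):
    a=np.radians(yaw+30+60*np.arange(6)); return np.c_[c[0]+r*np.cos(a),c[1]+r*np.sin(a),np.full(6,z)]
out=[]
for n,im in(("top",img),("scene",sc)):
  for yaw in(-4,0,4):
    c=(.3541,-.2718);s=12
    uv=w2px(n,[[*c,.02]])[0];u0,v0=int(uv[0])-16,int(uv[1])-16
    cr=cv2.resize(im[v0:v0+32,u0:u0+32],None,fx=8,fy=8,interpolation=2)
    for z,col in((.04,(0,255,0)),(0,(0,255,255))):
        p=w2px(n,hexp(c,yaw,z)); p=((p-[u0,v0]+.5)*8-.5).round().astype(int)
        cv2.polylines(cr,[p.reshape(-1,1,2)],True,col,1)
    out.append(cr)
cv2.imwrite('pics/nutfit.png',np.vstack([np.hstack(out[:3]),np.hstack(out[3:])]))
s,M=st(); go(.354,-.2718,.15,-60); go(.354,-.2718,.15,0)
E
```

```text
Traceback (most recent call last):
  File "h.py", line 28, in st
    print('t',s['time_s'],'pos',s['position'].round(4),'x-yaw',np.degrees(np.arctan2(M[1,0],M[0,0])).round(2),'z',M[:,2].round(3),'F',s['contact_force'].round(1),'T',s['torque'].round(2),'w',s['width'].round(4),'q',s['joint_positions'].round(2))
                                                                                                                                                                                               ^^^^^^^^^^^^^^^^
AttributeError: 'float' object has no attribute 'round'
```

View pics/nutfit.png

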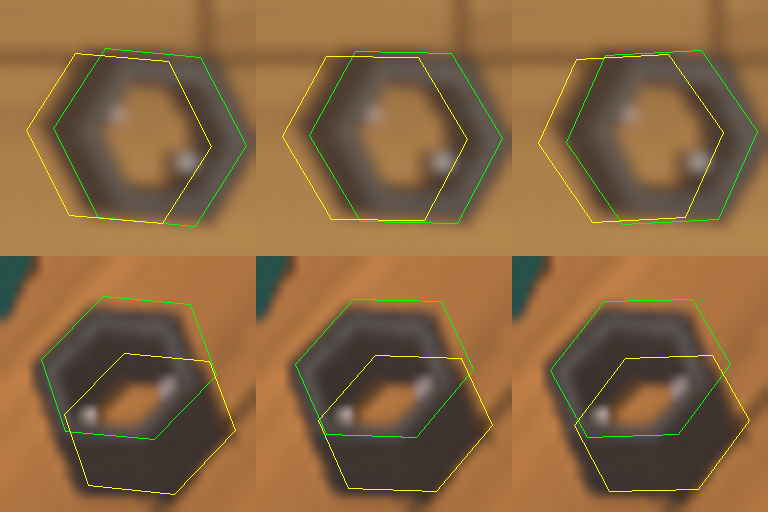

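```bash
sed -i "s/s\['width'\].round(4)/round(float(s['width']),4)/; s/s\['time_s'\],'pos'/round(s['time_s'],2),'pos'/" h.py
cat >> h.py <<'E'
def hexp(c,yaw,z,r=.056/np.sqrt(3)):
    a=np.radians(yaw+30+60*np.arange(6)); return np.c_[c[0]+r*np.cos(a),c[1]+r*np.sin(a),np.full(6,z)]
def sil(n,c,yaw,zc,u0,v0,N,s=8):
    p=np.vstack([w2px(n,hexp(c,yaw,zc-.02)),w2px(n,hexp(c,yaw,zc+.02))])
    p=((p-[u0,v0]+.5)*s-.5)
    m=np.zeros((N*s,N*s),np.uint8); cv2.fillConvexPoly(m,cv2.convexHull(p.round().astype(np.int32)),255)
    return cv2.resize(m,(N,N),interpolation=cv2.INTER_AREA)/255.
E
python3 - <<'E'
from h import *
from scipy.optimize import minimize
img=cv2.imread('pics/top0.png');sc=cv2.imread('pics/scene0.png')
N=40;c0=np.array((.354,-.272))
def cost_for(which):
    D={}
    for n,im in which:
        uv=w2px(n,[[*c0,.02]])[0];u0,v0=int(uv[0])-N//2,int(uv[1])-N//2
        cr=im[v0:v0+N,u0:u0+N].astype(float)
        sat=(cr[...,2]-cr[...,0])  # R-B : bench high, nut low
        t=np.clip((75-sat)/40,0,1) 
        # fill hole
        m=(t>.5).astype(np.uint8); 
        cs,_=cv2.findContours(m,cv2.RETR_EXTERNAL,cv2.CHAIN_APPROX_NONE)
        k=max(cs,key=lambda q:-abs(cv2.pointPolygonTest(q,(N/2,N/2),True)) if cv2.contourArea(q)<60 else cv2.contourArea(q) if cv2.pointPolygonTest(q,(N/2,N/2),False)>=0 else 0)
        f=np.zeros((N,N),np.uint8);cv2.drawContours(f,[k],-1,1,-1)
        print(n,sat[N//2-2:N//2+2,::4].round(),f.sum())
        w=cv2.dilate(f,np.ones((5,5)))
        D[n]=(np.where(f>0,np.maximum(t,cv2.erode(f,np.ones((3,3)))),t*w),w,u0,v0)
    def cost(p):
        return sum((((sil(n,p[:2],p[2]*1000,.02,u0,v0,N)-t)*w)**2).sum() for n,(t,w,u0,v0) in D.items())
    return cost
for w in ([("top",img)],[("scene",sc)],[("top",img),("scene",sc)]):
    f=cost_for(w)
    best=min((minimize(f,[*c0,y/1000],method='Nelder-Mead',options=dict(initial_simplex=np.array([[*c0,y/1000],[c0[0]+.003,c0[1],y/1000],[c0[0],c0[1]+.003,y/1000],[*c0,(y+5)/1000]]))) for y in(-15,0,15)),key=lambda r:r.fun)
    print(best.x,best.fun)
go(.354,-.2718,.15,-60); go(.354,-.2718,.15,0)
E
```

```text
top [[96. 92. 87. 30. 23. 83. 92. 32. 18. 91.]
 [94. 93. 84. 29. 31. 89. 92. 37. 17. 87.]
 [94. 93. 89. 28. 38. 94. 95. 42. 19. 78.]
 [95. 95. 93. 28. 34. 96. 95. 45. 20. 71.]] 428
[ 0.35475853 -0.27670807 -0.00205511] 10.63149629950019
scene [[107. 110.  39.  12.  14.  14.  13.  23. 105. 103.]
 [107. 114.  51.  15.  14.  32.  14.  14. 107.  90.]
 [104. 118.  68.  14.  14.  86.  20.  13. 109.  77.]
 [103. 121.  98.  12.  25. 108.  26.  14. 110.  80.]] 429
[ 0.35367789 -0.27665757 -0.00200825] 5.216050317185698
top [[96. 92. 87. 30. 23. 83. 92. 32. 18. 91.]
 [94. 93. 84. 29. 31. 89. 92. 37. 17. 87.]
 [94. 93. 89. 28. 38. 94. 95. 42. 19. 78.]
 [95. 95. 93. 28. 34. 96. 95. 45. 20. 71.]] 428
scene [[107. 110.  39.  12.  14.  14.  13.  23. 105. 103.]
 [107. 114.  51.  15.  14.  32.  14.  14. 107.  90.]
 [104. 118.  68.  14.  14.  86.  20.  13. 109.  77.]
 [103. 121.  98.  12.  25. 108.  26.  14. 110.  80.]] 429
[ 0.35446956 -0.27702761 -0.00207617] 18.602460111495578
t 0.1 pos [ 0.2253 -0.5288  0.2309] x-yaw -66.92 z [-0.     0.001 -1.   ] F [-0.3  0.2 -0.1] T [-0.06  0.03 -0.03] w 0.0853 q [ 1.13  0.71 -0.03  1.48  0.02  0.95 -0.08]
tool shift [-0.1859 -0.2191  0.0811] turn -6.92 q7 -0.08
t 0.1 pos [ 0.2253 -0.5288  0.2309] x-yaw -66.92 z [-0.     0.001 -1.   ] F [-0.3  0.2 -0.1] T [-0.06  0.03 -0.03] w 0.0853 q [ 1.13  0.71 -0.03  1.48  0.02  0.95 -0.08]
tool shift [-0.1859 -0.2191  0.0811] turn -66.92 q7 -0.08
```

```bash
python3 - <<'E'
from h import *
go(.3543,-.2767,.10,-62)
E
```

```text
t 0.1 pos [ 0.2253 -0.5288  0.2309] x-yaw -66.92 z [-0.     0.001 -1.   ] F [-0.3  0.2 -0.1] T [-0.06  0.03 -0.03] w 0.0853 q [ 1.13  0.71 -0.03  1.48  0.02  0.95 -0.08]
tool shift [-0.1812 -0.2175  0.1311] turn -4.92 q7 -0.08
```

```bash
python3 -m pendant '[[[-0.025,-0.035,0.02],-2.4,0.085],[[-0.06,-0.075,0.042],-4.9,0.085],[[-0.09,-0.11,0.065],-4.9,0.085],[[-0.12,-0.145,0.085],-4.9,0.085],[[-0.15,-0.18,0.105],-4.9,0.085]]' 40
python3 -c "
from h import *
go(.3543,-.2767,.10,-62)"
```

```text
time_s: 0.6
position: [0.3286, -0.3266, 0.1295]
orientation: [-0.0, 0.857, -0.515, 0.0]
contact_force: [2.4, -0.5, -0.4]
width: 0.0851
t 0.6 pos [ 0.3286 -0.3266  0.1295] x-yaw -62.06 z [ 0. -0. -1.] F [ 2.4 -0.5 -0.4] T [-0.06 -0.11  0.02] w 0.0851 q [ 0.72  0.72 -0.    2.    0.01  0.42 -0.38]
tool shift [-0.0321 -0.0461  0.0295] turn -0.06 q7 -0.38
```

```bash
python3 -m pendant '[[[-0.03,-0.0445,0.029],0,0.085],[[-0.032,-0.046,0.03],0,0.085],[[-0.032,-0.046,0.03],0,0.085]]'
python3 -c "
from h import *
go(.3543,-.2767,.006,-62)
im=snap('top');crop(im,'pics/a1.png',370,200,500,320,5)
im=snap('scene');crop(im,'pics/a2.png',140,190,280,310,5)
"
```

```text
time_s: 0.9
position: [0.3544, -0.2766, 0.0993]
orientation: [-0.0, 0.858, -0.514, -0.001]
contact_force: [-0.1, -0.6, 0.9]
width: 0.0852
t 0.9 pos [ 0.3544 -0.2766  0.0993] x-yaw -61.84 z [-0.001  0.002 -1.   ] F [-0.1 -0.6  0.9] T [-0.04 -0.    0.  ] w 0.0852 q [ 0.59  0.77  0.01  2.07 -0.03  0.3  -0.46]
tool shift [0.0002 0.0001 0.0933] turn 0.16 q7 -0.46
```

View pics/a1.png

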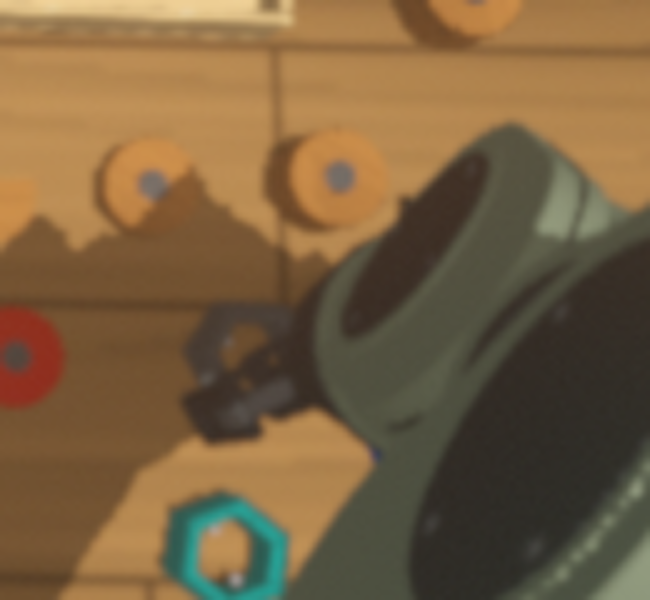

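View pics/a2.png

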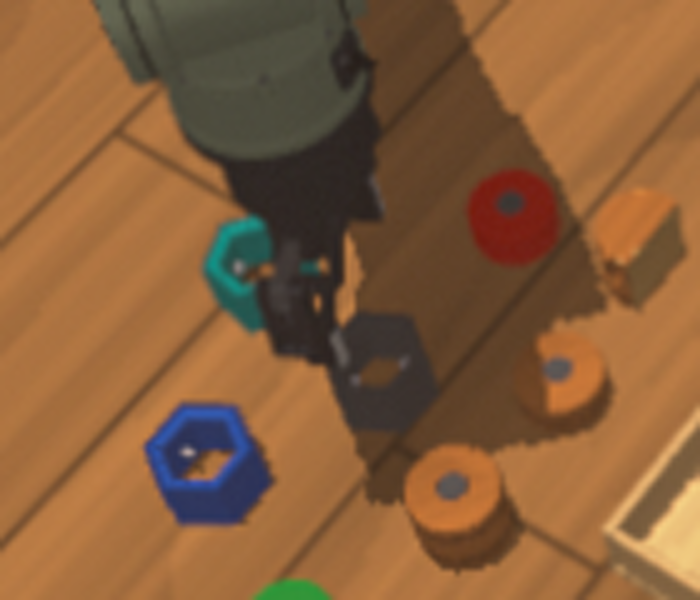

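Gripper hovers over the dark steel nut (top view about (418,271)), with the blue and turquoise nuts clear of the jaws. Descend and grip.

```bash
python3 -m pendant '[[[0,0,0.04],0,0.085],[[0,0,0.075],0,0.085],[[0,0,0.093],0,0.085],[[0,0,0.093],0,0.085],[[0,0,0.093],0,0.05]]' 40; python3 -m pendant '[[[0,0,0],0,0.05],[[0,0,0],0,0.05],[[0,0,0],0,0.05],[[0,0,0],0,0.05],[[0,0,0],0,0.05]]'
python3 -c "
from h import *
st()"
```

```text
time_s: 1.5
position: [0.3536, -0.2794, 0.0079]
orientation: [0.0, 0.857, -0.516, 0.0]
contact_force: [0.1, 0.6, 0.4]
width: 0.0727
time_s: 2.0
position: [0.3541, -0.2791, 0.0085]
orientation: [0.0, 0.857, -0.516, 0.001]
contact_force: [-1.9, 0.6, 11.6]
width: 0.0552
t 2.0 pos [ 0.3541 -0.2791  0.0085] x-yaw -62.07 z [ 0.001 -0.001 -1.   ] F [-1.9  0.6 11.6] T [ 0.03  0.45 -0.21] w 0.0552 q [ 0.59  0.97  0.    2.1  -0.03  0.06 -0.46]
```

```bash
python3 -m pendant '[[[0,0,-0.02],0,0.05],[[0,0,-0.06],0,0.05],[[0,0,-0.105],0,0.05],[[0,0,-0.14],0,0.05],[[0,0,-0.145],0,0.05]]'
python3 -c "
from h import *
st()
im=snap('scene');crop(im,'pics/b2.png',140,150,300,290,5)
go(.5448,.1963,.15,-120)
"
```

```text
time_s: 2.5
position: [0.3548, -0.2792, 0.1562]
orientation: [0.0, 0.857, -0.515, 0.003]
contact_force: [-0.0, -0.4, -3.7]
width: 0.0556
t 2.5 pos [ 0.3548 -0.2792  0.1562] x-yaw -62.04 z [ 0.005 -0.004 -1.   ] F [-0.  -0.4 -3.7] T [-0.02 -0.09  0.03] w 0.0556 q [ 0.59  0.66  0.02  2.02 -0.02  0.46 -0.46]
t 2.55 pos [ 0.3546 -0.279   0.1549] x-yaw -62.04 z [ 0.004 -0.003 -1.   ] F [ 0.   0.3 -2.2] T [-0.02 -0.03  0.04] w 0.0553 q [ 0.59  0.66  0.02  2.02 -0.02  0.45 -0.46]
tool shift [-0.3307 -0.3909  0.0043] turn 57.96 q7 -0.46
```

View pics/b2.png

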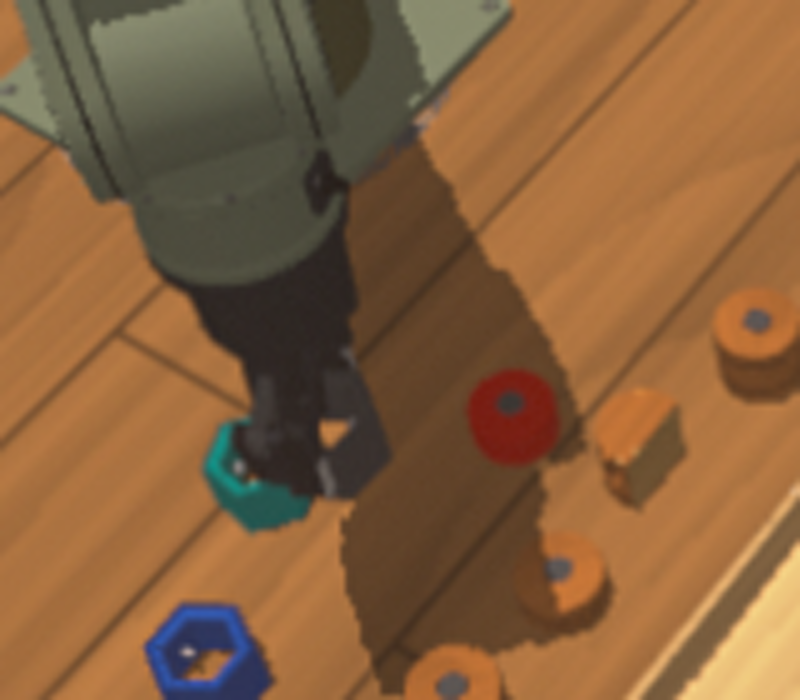

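```bash
python3 -m pendant '[[[-0.02,-0.025,0],3,0.05],[[-0.05,-0.06,0],10,0.05],[[-0.08,-0.095,0],17,0.05],[[-0.11,-0.13,0],24,0.05],[[-0.14,-0.165,0],30,0.05]]'
python3 -c "
from h import *
go(.5448,.1963,.15,-120)
"
```

```text
time_s: 3.05
position: [0.4336, -0.0769, 0.1514]
orientation: [-0.001, -0.694, 0.72, 0.0]
contact_force: [1.8, 0.7, -3.2]
width: 0.0555
t 3.05 pos [ 0.4336 -0.0769  0.1514] x-yaw -92.18 z [-0.001 -0.    -1.   ] F [ 1.8  0.7 -3.2] T [ 0.01 -0.1  -0.06] w 0.0555 q [-0.03  0.68  0.24  2.06 -0.35  0.44 -1.14]
tool shift [-0.2772 -0.1007  0.0011] turn 27.82 q7 -1.14
```

```bash
python3 -m pendant '[[[-0.045,-0.016,0],5,0.05],[[-0.09,-0.033,0],11,0.05],[[-0.135,-0.049,0],17,0.05],[[-0.18,-0.065,0],23,0.05],[[-0.22,-0.08,0],27.8,0.05]]'
python3 -c "
from h import *
go(.5448,.1963,.15,-120)
"
```

```text
time_s: 3.55
position: [0.5207, 0.1412, 0.1511]
orientation: [-0.001, -0.501, 0.865, -0.0]
contact_force: [1.7, -0.5, -3.8]
width: 0.0555
t 3.55 pos [0.5207 0.1412 0.1511] x-yaw -119.84 z [-0.001 -0.001 -1.   ] F [ 1.7 -0.5 -3.8] T [ 0.01  0.02 -0.01] w 0.0555 q [-0.58  0.83  0.51  1.72 -0.56  0.74 -1.88]
tool shift [-0.0598  0.0065  0.001 ] turn 0.16 q7 -1.88
```

```bash
python3 -m pendant '[[[-0.03,0.003,0],0,0.05],[[-0.055,0.006,0],0,0.05],[[-0.06,0.0065,0.001],0,0.05],[[-0.06,0.0065,0.001],0,0.05]]'
python3 -c "
from h import *
go(.5448,.1963,.15,-120)
im=snap('scene');crop(im,'pics/d2.png',290,90,420,220,5)
im=snap('top');crop(im,'pics/d1.png',190,130,320,250,5)
go(.5448,.1963,.15,-120)
"
```

```text
time_s: 3.95
position: [0.5444, 0.1942, 0.1498]
orientation: [-0.001, -0.503, 0.864, -0.0]
contact_force: [-0.2, -0.9, -3.4]
width: 0.0554
t 3.95 pos [0.5444 0.1942 0.1498] x-yaw -119.63 z [-0.001 -0.001 -1.   ] F [-0.2 -0.9 -3.4] T [-0.05  0.01 -0.02] w 0.0554 q [-0.65  0.88  0.53  1.58 -0.56  0.84 -1.99]
tool shift [-0.002   0.0006 -0.0002] turn 0.37 q7 -1.99
t 4.05 pos [0.5445 0.1929 0.1506] x-yaw -119.74 z [-0.001 -0.001 -1.   ] F [-0.  -0.5 -3.3] T [-0.1  -0.05 -0.03] w 0.0555 q [-0.65  0.88  0.53  1.58 -0.56  0.84 -1.99]
tool shift [-0.0031  0.0014  0.0006] turn 0.26 q7 -1.99
```

View pics/d2.png

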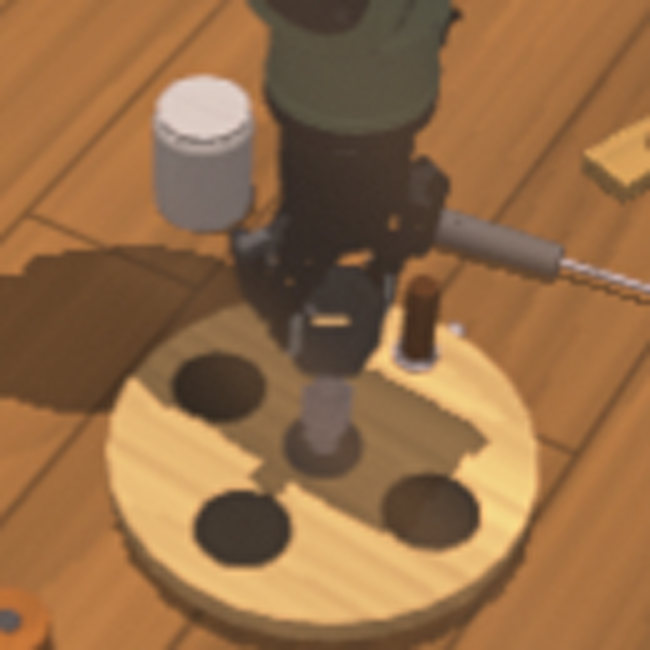

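View pics/d1.png

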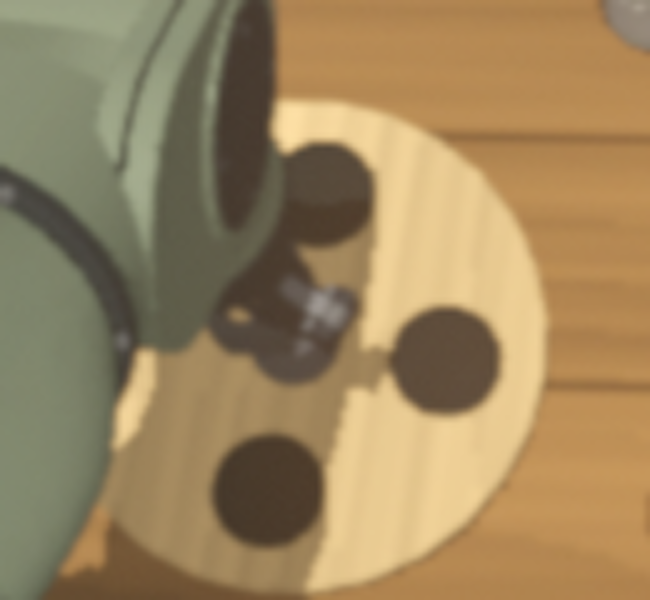

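```bash
for i in 1 2 3 4; do python3 -m pendant '[[[0,0,0],0,0.05]]' | grep -E "posit|cont"; done
```

```text
position: [0.5447, 0.1931, 0.1511]
contact_force: [-0.1, -0.3, -3.3]
position: [0.5448, 0.1934, 0.1512]
contact_force: [0.5, -0.4, -3.5]
position: [0.5448, 0.1938, 0.1512]
contact_force: [-0.2, 0.4, -2.8]
position: [0.5448, 0.194, 0.1512]
contact_force: [-0.2, 0.2, -3.3]
```

```bash
python3 -c "
from h import *
a=cv2.imread('pics/d2.png');b=cv2.imread('pics/d1.png')
for n,im,u0,v0 in(('scene',a,290,90),('top',b,190,130)):
  for z,col in((.1417,(0,255,255)),(.1817,(0,255,0))):
    p=w2px(n,hexp((.5456,.1924),-119.8,z)); p=((p-[u0,v0]+.5)*5-.5).round().astype(int)
    cv2.polylines(im,[p.reshape(-1,1,2)],True,col,1)
  t=np.linspace(0,6.28,40)
  for r,z in((.01,.108),(.026,.048),(.14,.042),(.016,.096)):
    p=w2px(n,np.c_[.5447+r*np.cos(t),.1963+r*np.sin(t),0*t+z]); p=((p-[u0,v0]+.5)*5-.5).round().astype(int)
    cv2.polylines(im,[p.reshape(-1,1,2)],True,(255,0,255),1)
cv2.imwrite('pics/e.png',np.hstack([cv2.resize(a[180:480,180:480],(400,400)),cv2.resize(b[200:450,180:430],(400,400))]))
"
```

```text
(no output)
```

View pics/e.png

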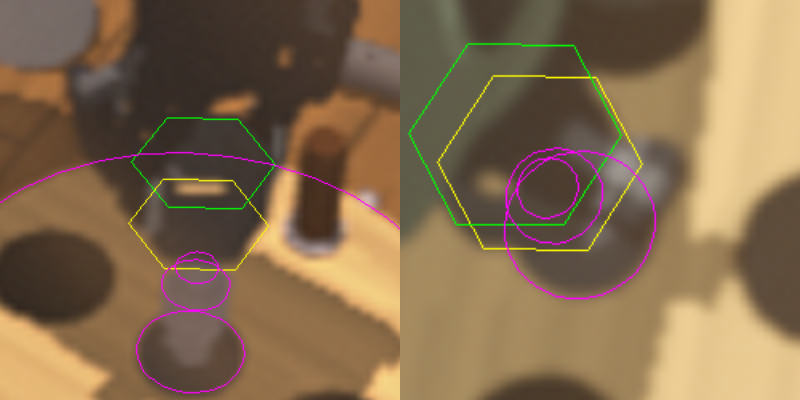

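```bash
python3 -m pendant '[[[-0.001,0.0015,0],0,0.05],[[-0.002,0.0025,0.015],0,0.05],[[-0.002,0.0025,0.030],0,0.05],[[-0.002,0.0025,0.034],0,0.05],[[-0.002,0.0025,0.034],0,0.05]]'; for i in 1 2; do python3 -m pendant '[[[0,0,0],0,0.05]]' | grep -E "posit|cont"; done;python3 -c "
from h import *
go(.5443,.1965,.11,-120)"
```

```text
time_s: 4.95
position: [0.5434, 0.1971, 0.1169]
orientation: [-0.0, -0.502, 0.865, 0.0]
contact_force: [-0.7, 0.2, -2.5]
width: 0.0553
position: [0.5439, 0.1971, 0.1177]
contact_force: [0.3, 0.4, -3.3]
position: [0.5439, 0.1972, 0.1177]
contact_force: [0.3, 0.2, -3.1]
t 5.15 pos [0.5439 0.1972 0.1177] x-yaw -119.67 z [ 0.001  0.    -1.   ] F [ 0.3  0.2 -3.1] T [-0.02  0.02 -0.05] w 0.0554 q [-0.64  0.92  0.5   1.61 -0.59  0.76 -1.96]
tool shift [ 0.0004 -0.0007  0.0077] turn 0.33 q7 -1.96
```

Well aligned (TCP within ~0.5 mm of target). Lower slowly watching the force.

```bash
python3 -m pendant '[[[0,0,0.004],0,0.05],[[0,0,0.008],0,0.05],[[0,0,0.012],0,0.05]]'; python3 -m pendant '[[[0,0,0.004],0,0.05],[[0,0,0.008],0,0.05],[[0,0,0.011],0,0.05]]'; 
```

```text
time_s: 5.45
position: [0.5436, 0.1972, 0.1047]
orientation: [-0.0, -0.502, 0.865, 0.0]
contact_force: [-0.4, 0.3, -3.0]
width: 0.0551
time_s: 5.75
position: [0.5441, 0.1965, 0.0939]
orientation: [0.0, -0.502, 0.865, -0.001]
contact_force: [0.7, -4.5, 0.2]
width: 0.0552
```

```bash
python3 -m pendant '[[[0.0008,-0.0004,0.002],0,0.05],[[0.0008,-0.0004,0.004],0,0.05]]'; python3 -m pendant '[[[0,0,0.0015],0,0.05],[[0,0,0.0015],0,0.05]]'; 
```

```text
time_s: 5.95
position: [0.5435, 0.1961, 0.0899]
orientation: [-0.0, -0.502, 0.865, 0.0]
contact_force: [2.6, -2.6, -1.0]
width: 0.0554
time_s: 6.15
position: [0.5436, 0.1961, 0.0884]
orientation: [-0.0, -0.502, 0.865, -0.0]
contact_force: [2.5, -3.7, -5.1]
width: 0.0554
```

```bash
python3 -m pendant '[[[0.0003,-0.0007,0],0,0.05],[[0.0003,-0.0007,0.002],0,0.05],[[0.0003,-0.0007,0.002],0,0.05]]'; python3 -m pendant '[[[0,0,0.0015],0,0.05],[[0,0,0.0015],0,0.05]]'; 
```

```text
time_s: 6.45
position: [0.5438, 0.1959, 0.0863]
orientation: [-0.0, -0.503, 0.865, 0.0]
contact_force: [0.1, -0.3, -3.3]
width: 0.0551
time_s: 6.65
position: [0.5439, 0.1958, 0.0849]
orientation: [-0.0, -0.503, 0.865, 0.0]
contact_force: [0.2, -0.3, -3.9]
width: 0.0552
```

```bash
python3 -m pendant '[[[0,0,0.001],0,0.05],[[0,0,0.002],0,0.05]]'; python3 -m pendant '[[[0,0,0.001],0,0.05],[[0,0,0.002],0,0.05]]'; 
```

```text
time_s: 6.85
position: [0.544, 0.1957, 0.0831]
orientation: [0.0, -0.503, 0.865, 0.0]
contact_force: [0.1, -0.8, -2.6]
width: 0.0557
time_s: 7.05
position: [0.544, 0.1957, 0.081]
orientation: [0.0, -0.502, 0.865, 0.0]
contact_force: [0.1, -0.5, -3.1]
width: 0.0556
```

```bash
python3 -m pendant '[[[0,0,0.001],0,0.05],[[0,0,0.002],0,0.05]]'; python3 -m pendant '[[[0,0,0.001],0,0.05],[[0,0,0.002],0,0.05]]'; python3 -m pendant '[[[0,0,0.001],0,0.05],[[0,0,0.001],0,0.05]]'
```

```text
time_s: 7.25
position: [0.544, 0.1957, 0.079]
orientation: [-0.0, -0.502, 0.865, 0.0]
contact_force: [0.3, -0.7, -2.3]
width: 0.0553
time_s: 7.45
position: [0.5441, 0.1957, 0.0772]
orientation: [0.0, -0.502, 0.865, 0.0]
contact_force: [-3.4, -0.5, 9.0]
width: 0.0555
time_s: 7.65
position: [0.5442, 0.1957, 0.0768]
orientation: [0.0, -0.502, 0.865, 0.0]
contact_force: [-5.3, -1.5, 13.4]
width: 0.0557
```

```bash
python3 -m pendant '[[[0,0,-0.001],0,0.05],[[0,0,-0.001],-4,0.05],[[0,0,-0.001],-8,0.05]]' 30; python3 -c "from h import *;st()"
```

```text
time_s: 7.95
position: [0.5444, 0.195, 0.0775]
orientation: [0.0, -0.562, 0.827, -0.001]
contact_force: [-1.9, -5.0, 7.8]
width: 0.0555
t 7.95 pos [0.5444 0.195  0.0775] x-yaw -111.55 z [ 0.001 -0.001 -1.   ] F [-1.9 -5.   7.8] T [-0.93  0.12 -0.22] w 0.0555 q [-0.6   0.97  0.42  1.63 -0.58  0.66 -1.83]
```

```bash
python3 -m pendant '[[[0,0,0],-4,0.05],[[0,0,0],-8,0.05]]' ; python3 -c "from h import *;st()"
```

```text
time_s: 8.15
position: [0.5447, 0.1949, 0.0778]
orientation: [0.001, -0.619, 0.786, -0.001]
contact_force: [-0.6, -4.0, 10.5]
width: 0.0553
t 8.15 pos [0.5447 0.1949 0.0778] x-yaw -103.57 z [ 0.002 -0.    -1.   ] F [-0.6 -4.  10.5] T [-1.01  0.06 -0.39] w 0.0553 q [-0.59  0.96  0.39  1.63 -0.53  0.65 -1.73]
```

```bash
python3 -m pendant '[[[0,0,-0.0005],-4,0.05],[[0,0,-0.0005],-8,0.05],[[0,0,-0.0005],-8,0.05]]' ; python3 -c "from h import *;st()"
```

```text
time_s: 8.45
position: [0.5448, 0.1948, 0.078]
orientation: [0.0, -0.671, 0.742, -0.001]
contact_force: [2.6, -4.2, 2.8]
width: 0.0554
t 8.45 pos [0.5448 0.1948 0.078 ] x-yaw -95.73 z [ 0.001 -0.    -1.   ] F [ 2.6 -4.2  2.8] T [-0.99 -0.69 -1.18] w 0.0554 q [-0.57  0.96  0.35  1.63 -0.49  0.64 -1.63]
```

```bash
python3 -m pendant '[[[0,0,0],-3,0.05],[[0,0,0],-3,0.05]]' ; python3 -c "from h import *;st()"
```

```text
time_s: 8.65
position: [0.5446, 0.1949, 0.0779]
orientation: [0.0, -0.689, 0.724, -0.0]
contact_force: [3.4, -6.1, 3.5]
width: 0.0553
t 8.65 pos [0.5446 0.1949 0.0779] x-yaw -92.85 z [ 0.001 -0.    -1.   ] F [ 3.4 -6.1  3.5] T [-1.18 -0.52 -1.81] w 0.0553 q [-0.56  0.95  0.34  1.63 -0.47  0.64 -1.6 ]
```

```bash
python3 -m pendant '[[[0,0,0],2,0.05],[[0,0,0],2,0.085],[[0,0,0],2,0.085],[[0,0,0],2,0.085],[[0,0,0],2,0.085]]' ; python3 -c "from h import *;go(.545,.1953,.0765,87)"
python3 - <<'E'
from h import *
im=snap('scene');crop(im,'pics/f2.png',290,90,420,220,5)
im=snap('top');crop(im,'pics/f1.png',190,130,320,250,5)
E
```

```text
time_s: 9.15
position: [0.5439, 0.1959, 0.0776]
orientation: [-0.0, -0.678, 0.735, 0.0]
contact_force: [0.3, 0.1, 0.2]
width: 0.085
t 9.15 pos [0.5439 0.1959 0.0776] x-yaw -94.65 z [-0.  0. -1.] F [0.3 0.1 0.2] T [ 0.01  0.02 -0.01] w 0.085 q [-0.57  0.96  0.34  1.63 -0.48  0.64 -1.62]
tool shift [ 0.0005 -0.0011  0.0011] turn -1.65 q7 -1.62
```

View pics/f2.png

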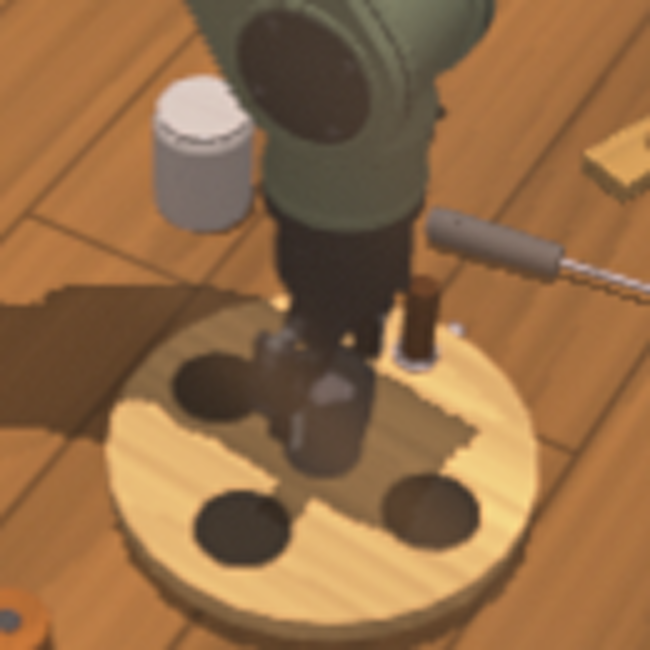

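View pics/f1.png

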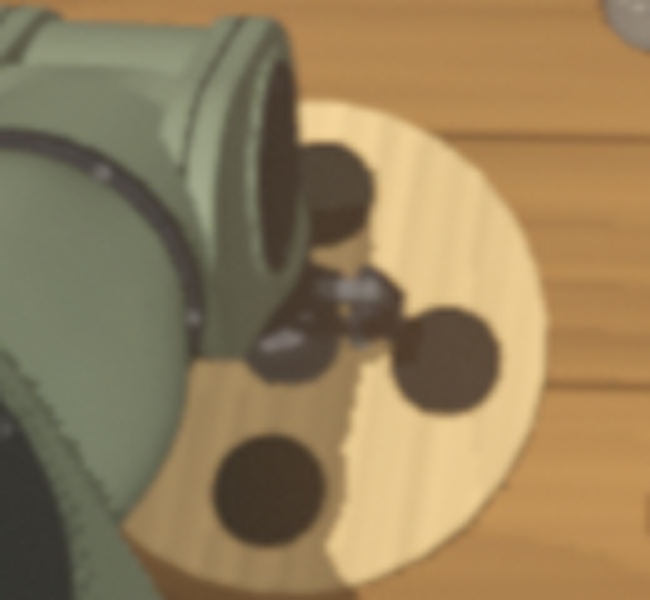

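```bash
for i in 1 2 3 4; do :; done; python3 -m pendant '[[[0,-0.0005,0],-8.5,0.085],[[0,-0.001,0],-17,0.085],[[0,-0.001,0],-25.5,0.085],[[0,-0.001,0],-34,0.085],[[0,-0.001,0],-42.5,0.085]]' | head -3; python3 -m pendant '[[[0,0,0],-8.5,0.085],[[0,0,0],-17,0.085],[[0,0,0],-25.5,0.085],[[0,0,0],-34,0.085],[[0,0,0],-42.5,0.085]]'|head -4; python3 -m pendant '[[[0,0,0],-8.5,0.085],[[0,0,0],-17,0.085],[[0,0,0],-25.5,0.085],[[0,0,0],-34,0.085],[[0,0,0],-42.5,0.085]]'|head -4; python3 -m pendant '[[[0,0,0],-8.5,0.085],[[0,0,0],-17,0.085],[[0,0,0],-25.5,0.085],[[0,0,0],-34,0.085],[[0,0,0],-42.5,0.085]]'; python3 -c "from h import *;go(.545,.1953,.0765,86)"
```

```text
time_s: 9.75
position: [0.545, 0.1956, 0.0776]
orientation: [-0.0, 0.899, -0.437, -0.0]
time_s: 10.25
position: [0.545, 0.1956, 0.0776]
orientation: [-0.0, 0.997, -0.081, 0.0]
contact_force: [-0.3, 0.4, -0.2]
time_s: 10.75
position: [0.5451, 0.1955, 0.0777]
orientation: [0.0, 0.958, 0.286, 0.0]
contact_force: [0.6, 0.5, -0.2]
time_s: 11.25
position: [0.5451, 0.1955, 0.0776]
orientation: [0.0, 0.79, 0.613, 0.0]
contact_force: [0.5, 0.3, 1.3]
width: 0.0854
t 11.25 pos [0.5451 0.1955 0.0776] x-yaw 75.67 z [ 0. -0. -1.] F [0.5 0.3 1.3] T [-0.04  0.02  0.05] w 0.0854 q [-0.18  0.95 -0.44  1.62  0.57  0.7   0.42]
tool shift [-0.0002 -0.      0.0011] turn -10.33 q7 0.42
```

```bash
python3 -m pendant '[[[0,0,0.002],-8,0.085],[[0,0,0.003],-10.5,0.085],[[0,0,0.003],-10.5,0.05],[[0,0,0.003],-10.5,0.05],[[0,0,0.003],-10.5,0.05]]' 40;python3 -m pendant '[[[0,0,0],0,0.05],[[0,0,0],0,0.05],[[0,0,0],0,0.05]]'; python3 -c "from h import *;st()"
```

```text
time_s: 11.75
position: [0.5452, 0.1954, 0.0748]
orientation: [0.0, 0.733, 0.68, 0.0]
contact_force: [0.6, -1.3, 2.4]
width: 0.0592
time_s: 12.05
position: [0.5452, 0.1955, 0.0748]
orientation: [0.0, 0.733, 0.681, 0.0]
contact_force: [1.8, -2.8, 3.7]
width: 0.0596
t 12.05 pos [0.5452 0.1955 0.0748] x-yaw 85.8 z [ 0. -0. -1.] F [ 1.8 -2.8  3.7] T [-0.64 -0.26 -0.14] w 0.0596 q [-0.16  0.96 -0.48  1.62  0.62  0.72  0.55]
```

```bash
python3 -m pendant '[[[0,0,0],0,0.068],[[0,0,0],5,0.068],[[0,0,0],10.5,0.068],[[0,0,0],10.5,0.05],[[0,0,0],10.5,0.05]]' 40;python3 -m pendant '[[[0,0,0],0,0.05],[[0,0,0],0,0.05],[[0,0,0],0,0.05]]'; python3 -c "from h import *;st()"
```

```text
time_s: 12.55
position: [0.5452, 0.1956, 0.0748]
orientation: [0.0, 0.791, 0.612, 0.0]
contact_force: [0.5, -1.8, 4.6]
width: 0.0554
time_s: 12.85
position: [0.5452, 0.1956, 0.0748]
orientation: [0.0, 0.791, 0.612, 0.0]
contact_force: [1.5, -1.9, 5.3]
width: 0.0558
t 12.85 pos [0.5452 0.1956 0.0748] x-yaw 75.45 z [ 0.  0. -1.] F [ 1.5 -1.9  5.3] T [-0.36 -0.26 -0.07] w 0.0558 q [-0.18  0.96 -0.44  1.62  0.57  0.7   0.42]
```

```bash
python3 -m pendant '[[[0,0,0.0005],8,0.05],[[0,0,0.001],16,0.05],[[0,0,0.0016],24,0.05]]' 40; python3 -c "from h import *;st()"
```

```text
time_s: 13.15
position: [0.545, 0.196, 0.0731]
orientation: [-0.0, 0.902, 0.432, 0.0]
contact_force: [0.2, 1.4, 3.4]
width: 0.0554
t 13.15 pos [0.545  0.196  0.0731] x-yaw 51.15 z [ 0.     0.001 -1.   ] F [0.2 1.4 3.4] T [ 0.41 -0.    0.09] w 0.0554 q [-0.24  0.94 -0.32  1.62  0.44  0.65  0.1 ]
```

```bash
python3 -m pendant '[[[0,0,0.0005],8,0.05],[[0,0,0.001],16,0.05],[[0,0,0.0016],24,0.05],[[0,0,0.0021],32,0.05],[[0,0,0.0027],40,0.05]]' 40; python3 -c "from h import *;st()"
```

```text
time_s: 13.65
position: [0.5456, 0.1964, 0.0706]
orientation: [-0.001, 0.995, 0.097, 0.001]
contact_force: [3.0, -0.3, 6.3]
width: 0.0556
t 13.65 pos [0.5456 0.1964 0.0706] x-yaw 11.16 z [ 0.002  0.002 -1.   ] F [ 3.  -0.3  6.3] T [-0.03 -0.78  0.09] w 0.0556 q [-0.33  0.94 -0.14  1.62  0.2   0.59 -0.39]
```

```bash
python3 -m pendant '[[[0,0,0.0005],8,0.05],[[0,0,0.001],16,0.05],[[0,0,0.0016],24,0.05],[[0,0,0.0021],32,0.05],[[0,0,0.0027],40,0.05]]' 40; python3 -c "from h import *;st()"
```

```text
time_s: 14.15
position: [0.5458, 0.1959, 0.068]
orientation: [-0.001, 0.968, -0.249, 0.001]
contact_force: [2.5, -1.9, 5.2]
width: 0.0554
t 14.15 pos [0.5458 0.1959 0.068 ] x-yaw -28.86 z [ 0.002  0.001 -1.   ] F [ 2.5 -1.9  5.2] T [-0.49 -0.62  0.09] w 0.0554 q [-0.42  0.94  0.04  1.63 -0.06  0.57 -0.85]
```

```bash
python3 -m pendant '[[[0,0,0.0005],8,0.05],[[0,0,0.001],16,0.05],[[0,0,0.0016],24,0.05],[[0,0,0.0021],32,0.05],[[0,0,0.0027],40,0.05]]' 40; python3 -c "from h import *;st()"
```

```text
time_s: 14.65
position: [0.5451, 0.1959, 0.065]
orientation: [-0.0, 0.825, -0.565, -0.0]
contact_force: [0.2, -1.5, 9.7]
width: 0.0556
t 14.65 pos [0.5451 0.1959 0.065 ] x-yaw -68.85 z [ 0.     0.001 -1.   ] F [ 0.2 -1.5  9.7] T [-0.4  -0.06  0.1 ] w 0.0556 q [-0.51  0.96  0.22  1.63 -0.32  0.59 -1.31]
```

```bash
python3 -m pendant '[[[0,0,0.0005],8,0.05],[[0,0,0.001],16,0.05],[[0,0,0.0016],24,0.05],[[0,0,0.0021],32,0.05],[[0,0,0.0027],40,0.05]]' 40; python3 -c "from h import *;st()"
```

```text
time_s: 15.15
position: [0.545, 0.1964, 0.0624]
orientation: [0.0, -0.582, 0.813, 0.001]
contact_force: [-2.0, 3.4, 9.8]
width: 0.0556
t 15.15 pos [0.545  0.1964 0.0624] x-yaw -108.83 z [-0.     0.001 -1.   ] F [-2.   3.4  9.8] T [0.76 0.24 0.07] w 0.0556 q [-0.59  0.99  0.39  1.64 -0.58  0.63 -1.78]
```

```bash
python3 -m pendant '[[[0,0,0],0,0.085],[[0,0,0],0,0.085],[[0,0,0],0,0.085],[[0,0,0],0,0.085],[[0,0,-0.03],0,0.085]]'; python3 -m pendant '[[[0,0,-0.04],0,0.085],[[0,0,-0.08],0,0.085],[[0.05,0.02,-0.1],0,0.085],[[0.1,0.02,-0.12],0,0.085],[[0.15,0.02,-0.12],0,0.085]]'; python3 -c "
from h import *
st()
im=snap('scene');cv2.imwrite('pics/gs.png',im[:,:,::-1]);crop(im,'pics/g2.png',300,130,410,220,5)
im=snap('top');cv2.imwrite('pics/gt.png',im[:,:,::-1]);crop(im,'pics/g1.png',190,130,320,250,5)"
```

```text
time_s: 15.65
position: [0.5436, 0.1951, 0.09]
orientation: [-0.002, -0.584, 0.812, 0.001]
contact_force: [0.5, 1.2, 1.2]
width: 0.0851
time_s: 16.15
position: [0.4808, 0.0687, 0.2131]
orientation: [0.001, -0.584, 0.812, -0.0]
contact_force: [1.6, -1.6, -0.7]
width: 0.0848
t 16.15 pos [0.4808 0.0687 0.2131] x-yaw -108.49 z [ 0.002  0.001 -1.   ] F [ 1.6 -1.6 -0.7] T [-0.05 -0.07 -0.02] w 0.0848 q [-0.48  0.65  0.5   1.84 -0.44  0.76 -1.64]
```

View pics/g2.png

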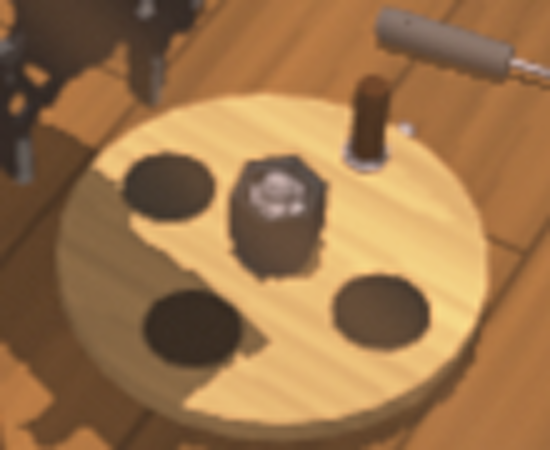

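View pics/gt.png

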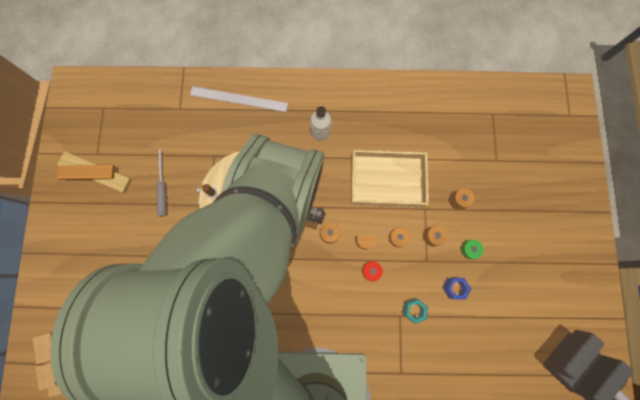

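```bash
python3 -c "
from h import *
out=[]
for h in(.034,.037,.046):
  a=cv2.imread('pics/g2.png')
  for dz,col in((-.02,(0,255,255)),(.02,(0,255,0))):
    p=w2px('scene',hexp((.545,.1957),-108.8,.042+h+dz)); p=((p-[300,130]+.5)*5-.5).round().astype(int)
    cv2.polylines(a,[p.reshape(-1,1,2)],True,col,1)
  out.append(cv2.resize(a[130:300,200:350],(260,295)))
cv2.imwrite('pics/g3.png',np.hstack(out))
"
```

```text
(no output)
```

View pics/g3.png

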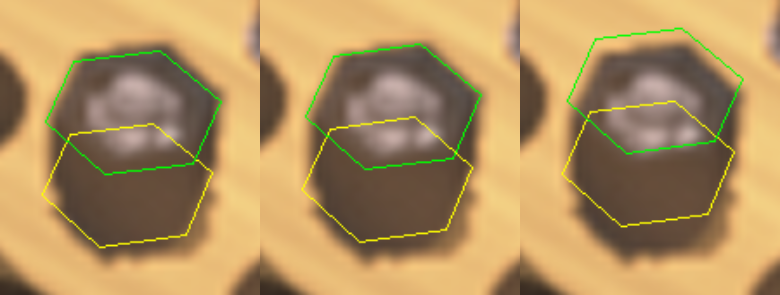

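```bash
cat >> h.py <<'E'
def dot(n,im,xyz):
    u,v=w2px(n,[xyz])[0]; N=6
    u0,v0=int(round(u))-N,int(round(v))-N
    c=im[v0:v0+2*N+1,u0:u0+2*N+1].astype(float)
    d=np.abs(c[...,0]-c[...,2])/ (c.sum(2)+1)   # (R-B)/sum
    w=np.clip(.16-d,0,None)
    if w.sum()<.05: return None
    k,l=np.mgrid[0:2*N+1,0:2*N+1]
    return px2w(n,u0+(w*l).sum()/w.sum(),v0+(w*k).sum()/w.sum(),xyz[2])
F=dict(f1=(.4527,-.0303,.05),short=(.445,-.225,.03),f2=(.4492,-.3218,.05),f3=(.5548,-.4012,.05))
def feet(names=F,tag='',F=F):
    for n in('top','scene'):
        im=snap(n); cv2.imwrite(f'pics/{tag}_{n}.png',im[:,:,::-1])
        for k in names:
            p=dot(n,im,F[k]); print(n,k,None if p is None else p.round(4))
E
python3 -c "
from h import *
for n in('top','scene'):
    im=cv2.imread('pics/%s0.png'%n)[:,:,::-1]
    for k in F: print(n,k,dot(n,im,F[k]))
for n in('gt','gs'):
    im=cv2.imread('pics/%s.png'%n)[:,:,::-1]
    for k in F: print(n,k,dot('top' if n=='gt' else 'scene',im,F[k]))
go(.4527,-.0303,.12,-8)
"
```

```text
top f1 [ 0.45332823 -0.03067359  0.05      ]
top short [ 0.44585905 -0.22510701  0.03      ]
top f2 [ 0.44997598 -0.32235771  0.05      ]
top f3 [ 0.55540989 -0.40163688  0.05      ]
scene f1 [ 0.45169763 -0.0289863   0.05      ]
scene short [ 0.44407807 -0.22420976  0.03      ]
scene f2 [ 0.44851825 -0.32152113  0.05      ]
scene f3 [ 0.55403564 -0.40086556  0.05      ]
gt f1 [ 0.45333614 -0.03070836  0.05      ]
gt short [ 0.44587905 -0.22508346  0.03      ]
gt f2 [ 0.45001729 -0.32230415  0.05      ]
gt f3 [ 0.55542765 -0.40167399  0.05      ]
gs f1 [ 0.45175328 -0.02899372  0.05      ]
gs short [ 0.44409725 -0.22419177  0.03      ]
gs f2 [ 0.44850674 -0.32153678  0.05      ]
gs f3 [ 0.55404138 -0.40084293  0.05      ]
t 16.25 pos [0.4802 0.0641 0.213 ] x-yaw -108.98 z [ 0.001 -0.001 -1.   ] F [-0.4  1.6 -0.8] T [ 0.1  -0.04 -0.04] w 0.0852 q [-0.48  0.65  0.5   1.84 -0.44  0.76 -1.64]
tool shift [ 0.0981 -0.0046  0.0931] turn 79.02 q7 -1.64
```

```bash
python3 -m pendant '[[[0.02,0,0.01],-8.5,0.085],[[0.04,0,0.02],-17,0.085],[[0.06,-0.002,0.03],-25.5,0.085],[[0.08,-0.004,0.05],-34,0.085],[[0.098,-0.0045,0.07],-42.5,0.085]]'|head -2;python3 -m pendant '[[[0,0,0],-8.5,0.085],[[0,0,0],-17,0.085],[[0,0,0],-25.5,0.085],[[0,0,0],-34,0.085],[[0,0,0.02],-42.5,0.085]]'|head -2;  python3 -m pendant '[[[0,0,0],-8.5,0.085],[[0,0,0],-16,0.085],[[0,0,0],-16,0.085]]'|head -2; python3 -c "
from h import *
go(.4525,-.0298,.01,-8)"
```

```text
time_s: 16.75
position: [0.4543, -0.0256, 0.1411]
time_s: 17.25
position: [0.4553, -0.0248, 0.1227]
time_s: 17.55
position: [0.4543, -0.025, 0.1215]
t 17.55 pos [ 0.4543 -0.025   0.1215] x-yaw -7.49 z [ 0.  0. -1.] F [ 0.2  0.1 -0. ] T [-0.03 -0.01 -0.02] w 0.0848 q [ 0.04  0.73 -0.09  2.03  0.16  0.38 -0.31]
tool shift [-0.0012  0.0051  0.1115] turn 0.51 q7 -0.31
```

```bash
python3 -m pendant '[[[-0.001,0.005,0.03],0,0.085],[[-0.001,0.005,0.07],0,0.085],[[-0.001,0.005,0.1],0,0.085],[[-0.001,0.005,0.111],0,0.085],[[-0.001,0.005,0.111],0,0.085]]' 40|head -2; python3 -m pendant '[[[0,0,0],0,0.05],[[0,0,0],0,0.05],[[0,0,0],0,0.05],[[0,0,0],0,0.05],[[0,0,0],0,0.05]]'; python3 -c "
from h import *
st()"
```

```text
time_s: 18.05
position: [0.4522, -0.0296, 0.0099]
time_s: 18.55
position: [0.4532, -0.0297, 0.0119]
orientation: [-0.0, 0.998, -0.067, 0.001]
contact_force: [-0.9, 0.5, 17.5]
width: 0.0529
t 18.55 pos [ 0.4532 -0.0297  0.0119] x-yaw -7.7 z [ 0.002 -0.    -1.   ] F [-0.9  0.5 17.5] T [ 0.11  0.33 -0.06] w 0.0529 q [ 0.01  0.96 -0.02  2.09  0.19  0.08 -0.33]
```

```bash
python3 -m pendant '[[[0,0,-0.03],0,0.05],[[0,0,-0.07],0,0.05],[[0.01,-0.03,-0.11],0,0.05],[[0.03,-0.07,-0.12],0,0.05],[[0.05,-0.11,-0.12],0,0.05]]' ; python3 -c "
from h import *
go(.5343,.1118,.075,-8)"
```

```text
time_s: 19.05
position: [0.5185, 0.0741, 0.1339]
orientation: [-0.001, 0.998, -0.068, 0.002]
contact_force: [0.4, -1.1, -1.6]
width: 0.0531
t 19.05 pos [0.5185 0.0741 0.1339] x-yaw -7.75 z [ 0.005  0.001 -1.   ] F [ 0.4 -1.1 -1.6] T [-0.07 -0.03 -0.04] w 0.0531 q [-0.16  0.77 -0.08  1.79  0.1   0.58 -0.44]
tool shift [ 0.0103 -0.0393  0.0591] turn 0.25 q7 -0.44
```

```bash
python3 -m pendant '[[[0.01,-0.03,0],0,0.05],[[0.0105,-0.039,0.02],0,0.05],[[0.0105,-0.039,0.05],0,0.05],[[0.0105,-0.039,0.059],0,0.05],[[0.0105,-0.039,0.059],0,0.05]]' |head -2;  python3 -m pendant '[[[0,0,0.01],0,0.05],[[0,0,0.01],0,0.05]]'; python3 -c "
from h import *
go(.5343,.1118,.055,-8)"
```

```text
time_s: 19.55
position: [0.5321, 0.1096, 0.0715]
time_s: 19.75
position: [0.5325, 0.1098, 0.0616]
orientation: [-0.0, 0.998, -0.067, 0.0]
contact_force: [-0.8, -1.1, -1.1]
width: 0.0531
t 19.75 pos [0.5325 0.1098 0.0616] x-yaw -7.7 z [ 0.  0. -1.] F [-0.8 -1.1 -1.1] T [-0.03 -0.02  0.  ] w 0.0531 q [-0.23  0.92 -0.06  1.76  0.1   0.47 -0.49]
tool shift [ 0.0015 -0.0022  0.0066] turn 0.3 q7 -0.49
```

```bash
python3 -m pendant '[[[0.0015,-0.002,0],0,0.05],[[0.0015,-0.002,0.004],0,0.05],[[0.0015,-0.002,0.0065],0,0.05],[[0.0015,-0.002,0.0065],0,0.05]]'; python3 -c "
from h import *
go(.5343,.1118,.055,-8)"
```

```text
time_s: 20.15
position: [0.5341, 0.1117, 0.0547]
orientation: [0.0, 0.998, -0.067, -0.0]
contact_force: [0.6, 0.1, -1.3]
width: 0.053
t 20.15 pos [0.5341 0.1117 0.0547] x-yaw -7.68 z [-0. -0. -1.] F [ 0.6  0.1 -1.3] T [ 0.04 -0.04 -0.03] w 0.053 q [-0.24  0.93 -0.06  1.76  0.1   0.46 -0.49]
tool shift [ 0.0002 -0.0001 -0.0003] turn 0.32 q7 -0.49
```

```bash
python3 -m pendant '[[[0,0,0.001],0,0.05],[[0,0,0.002],0,0.05]]'; python3 -m pendant '[[[0,0,0],0,0.056],[[0,0,0],0,0.07],[[0,0,0],0,0.075],[[0,0,-0.03],0,0.075],[[0,0,-0.07],0,0.085]]';python3 -c "
from h import *
go(.5343,.1118,.055,-8)"
```

```text
time_s: 20.35
position: [0.5345, 0.1118, 0.0538]
orientation: [-0.0, 0.998, -0.067, 0.0]
contact_force: [-6.3, -1.7, 35.8]
width: 0.0531
time_s: 20.85
position: [0.5334, 0.1116, 0.1227]
orientation: [0.0, 0.998, -0.067, -0.001]
contact_force: [0.6, 1.1, 1.3]
width: 0.0852
t 20.85 pos [0.5334 0.1116 0.1227] x-yaw -7.67 z [-0.003 -0.001 -1.   ] F [0.6 1.1 1.3] T [ 0.03 -0.05  0.02] w 0.0852 q [-0.23  0.82 -0.07  1.72  0.09  0.62 -0.48]
tool shift [ 0.0011 -0.0004  0.0677] turn 0.33 q7 -0.48
```

```bash
python3 -c "
from h import *
feet(tag='h1',names=['short','f2','f3'])
F2=dict(p1=(.534,.112,.092)); feet(tag='h1',names=['p1'],F=F2)
def D(c,yaw,z):
    a=np.linspace(0,2*np.pi,200); x=-.022+.027+.027*np.cos(a); y=.027*np.sin(a)
    x=np.minimum(x,.013); t=np.radians(yaw)
    return np.c_[c[0]+x*np.cos(t)-y*np.sin(t),c[1]+x*np.sin(t)+y*np.cos(t),0*a+z]
out=[]
for n in('top','scene'):
  for c,yaw in(((.4315,-.132),0),((.434,-.132),5)):
    im=cv2.imread('pics/%s0.png'%n)
    u,v=w2px(n,[[.432,-.132,.025]])[0].astype(int)
    cr=cv2.resize(im[v-20:v+20,u-20:u+20],None,fx=9,fy=9,interpolation=2)
    for z,col in((.05,(0,255,0)),(0,(0,255,255))):
      p=((w2px(n,D(c,yaw,z))-[u-20,v-20]+.5)*9-.5).round().astype(int)
      cv2.polylines(cr,[p.reshape(-1,1,2)],True,col,1)
    out.append(cr)
cv2.imwrite('pics/split.png',np.vstack([np.hstack(out[:2]),np.hstack(out[2:])])[:600*2])
s=cv2.imread('pics/split.png'); cv2.imwrite('pics/split.png',cv2.resize(s,(600,600)))
"
```

```text
top short [ 0.4459 -0.2251  0.03  ]
top f2 [ 0.45   -0.3223  0.05  ]
top f3 [ 0.5554 -0.4016  0.05  ]
scene short [ 0.4441 -0.2242  0.03  ]
scene f2 [ 0.4486 -0.3215  0.05  ]
scene f3 [ 0.5541 -0.4009  0.05  ]
top p1 [0.5333 0.1111 0.092 ]
scene p1 [0.5343 0.1127 0.092 ]
```

View pics/split.png

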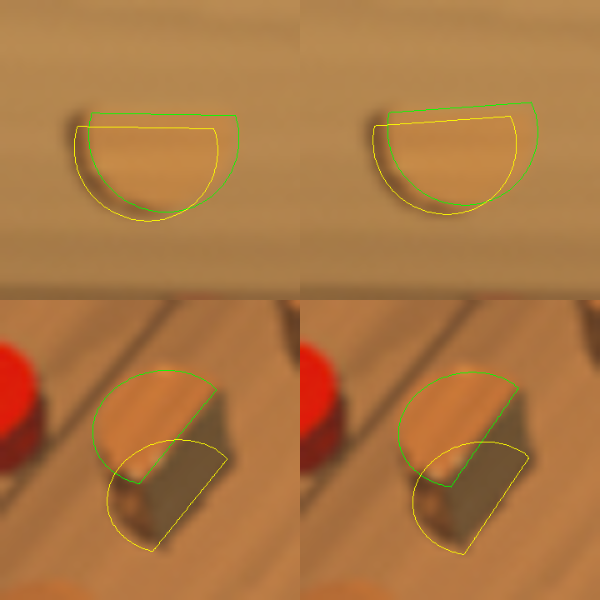

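View pics/h1_top.png

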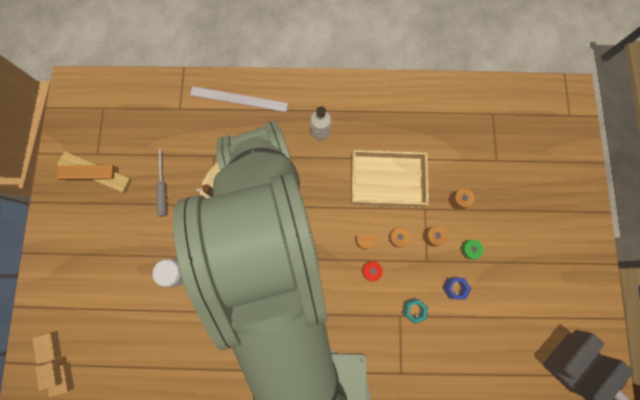

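View pics/h1_scene.png

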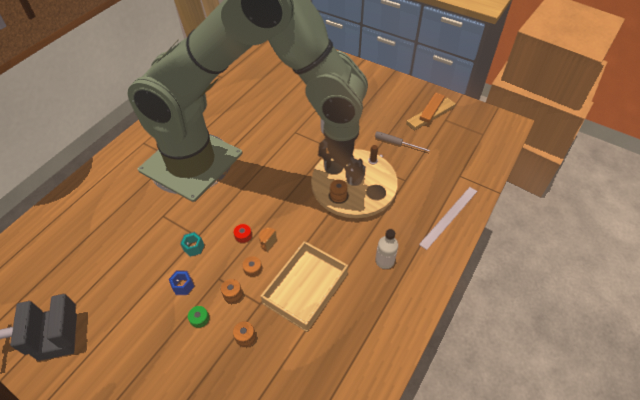

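```bash
python3 -m pendant '[[[-0.012,0.03,0],8,0.085],[[-0.03,0.07,0],16,0.085],[[-0.046,0.11,0],24,0.085],[[-0.06,0.15,0],32,0.085],[[-0.075,0.19,0],40,0.085]]' |head -2; python3 -c "
from h import *
go(.434,-.128,.09,-90)"
```

```text
time_s: 21.55
position: [0.4332, -0.0678, 0.1224]
t 21.55 pos [ 0.4332 -0.0678  0.1224] x-yaw -47.98 z [-0.001 -0.    -1.   ] F [ 1.2 -0.7 -0.6] T [-0.04 -0.06 -0.01] w 0.0848 q [ 0.06  0.72  0.05  2.09 -0.09  0.33 -0.66]
tool shift [0.0453 0.0397 0.0324] turn 42.02 q7 -0.66
```

```bash
python3 -m pendant '[[[0.025,0.02,0],8.4,0.085],[[0.045,0.04,0],16.8,0.085],[[0.045,0.04,0],25,0.085],[[0.045,0.04,0],33.5,0.085],[[0.045,0.04,0],42,0.085]]' |head -2; python3 -c "
from h import *
go(.434,-.128,.01,-90)
im=snap('scene');crop(im,'pics/i1.png',180,180,320,300,5)"
```

```text
time_s: 22.05
position: [0.4348, -0.1269, 0.1222]
t 22.05 pos [ 0.4348 -0.1269  0.1222] x-yaw -90.05 z [-0.001  0.    -1.   ] F [-1.  -0.2 -0.9] T [0.06 0.02 0.  ] w 0.0847 q [ 0.1   0.74  0.2   2.04 -0.36  0.39 -0.99]
tool shift [0.0011 0.0007 0.1122] turn -0.05 q7 -0.99
```

View pics/i1.png

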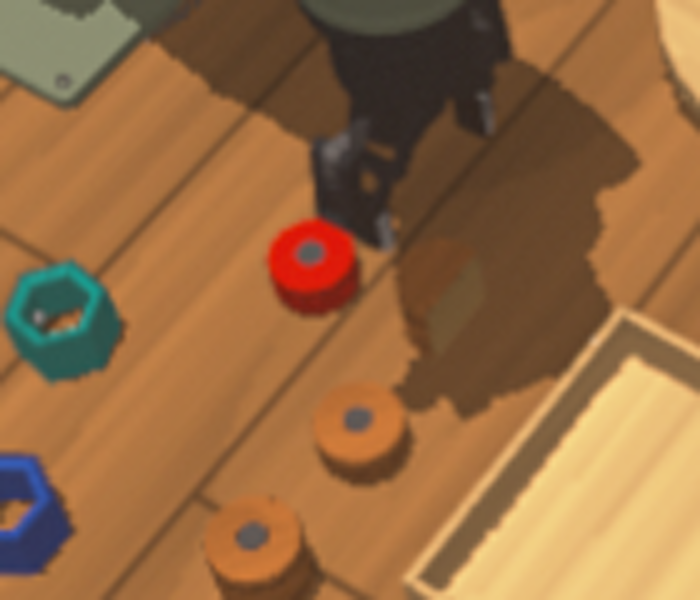

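```bash
python3 -m pendant '[[[0.001,0,0.04],0,0.085],[[0.001,0,0.08],0,0.085],[[0.001,0,0.105],0,0.085],[[0.001,0,0.111],0,0.085],[[0.001,0,0.111],0,0.05]]' 40; python3 -m pendant '[[[0,0,-0.001],0,0.05],[[0,0,-0.001],0,0.05],[[0,0,-0.001],0,0.05],[[0,0,-0.001],0,0.05],[[0,0,-0.001],0,0.05]]'; python3 -c "
from h import *
st()"
```

```text
time_s: 22.6
position: [0.4347, -0.1277, 0.0116]
orientation: [0.0, 0.71, -0.705, -0.001]
contact_force: [0.3, -0.1, 0.5]
width: 0.0729
time_s: 23.1
position: [0.4357, -0.1279, 0.0144]
orientation: [-0.0, 0.709, -0.705, 0.001]
contact_force: [-0.6, -0.5, 6.7]
width: 0.0526
t 23.1 pos [ 0.4357 -0.1279  0.0144] x-yaw -89.63 z [ 0.002 -0.001 -1.   ] F [-0.6 -0.5  6.7] T [-0.05  0.35  0.05] w 0.0526 q [ 0.19  0.96  0.05  2.09 -0.41  0.09 -0.94]
```

```bash
python3 -m pendant '[[[0,0,-0.04],0,0.05],[[0,0,-0.085],0,0.05],[[0.01,-0.02,-0.115],0,0.05],[[0.02,-0.065,-0.115],0,0.05],[[0.027,-0.11,-0.115],0,0.05]]' ; python3 -m pendant '[[[0,-0.025,0],0,0.05],[[0,-0.025,0],0,0.05]]' ; python3 -c "
from h import *
go(.572,-.155,.022,-90)
im=snap('scene');crop(im,'pics/i2.png',200,180,360,320,5)"
```

```text
time_s: 23.6
position: [0.5473, -0.1545, 0.1312]
orientation: [-0.001, 0.709, -0.705, 0.002]
contact_force: [0.1, 0.2, -1.6]
width: 0.0534
time_s: 23.8
position: [0.5728, -0.1533, 0.1289]
orientation: [-0.001, 0.71, -0.704, 0.001]
contact_force: [0.1, 0.1, -0.7]
width: 0.0532
t 23.8 pos [ 0.5728 -0.1533  0.1289] x-yaw -89.54 z [ 0.002 -0.    -1.   ] F [ 0.1  0.1 -0.7] T [ 0.01 -0.02  0.01] w 0.0532 q [ 0.07  0.89  0.29  1.54 -0.33  0.76 -1.06]
tool shift [0.0017 0.0011 0.1069] turn 0.46 q7 -1.06
```

View pics/i2.png

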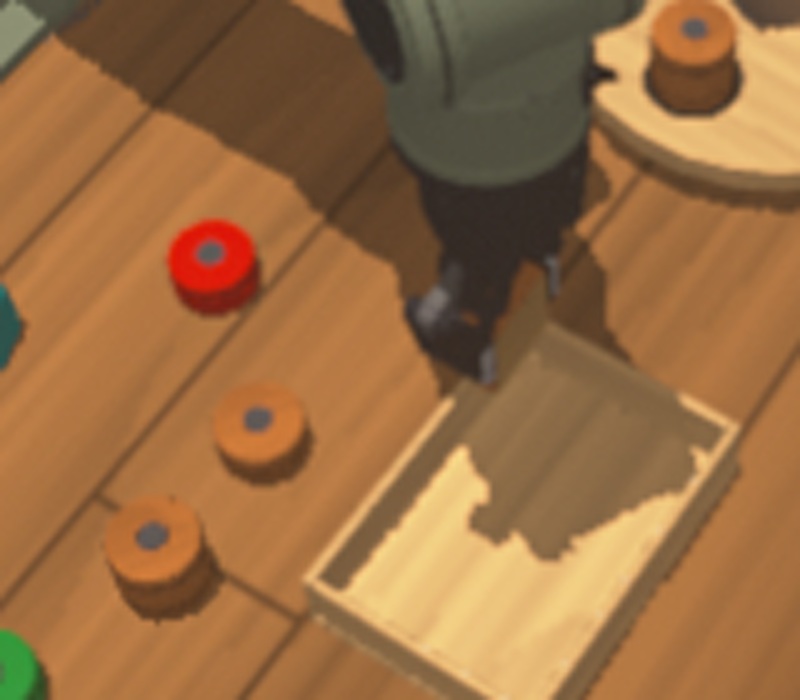

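```bash
python3 -m pendant '[[[0.002,0.001,0.04],0,0.05],[[0.002,0.001,0.08],0,0.05],[[0.002,0.001,0.1],0,0.05],[[0.002,0.001,0.105],0,0.05],[[0.002,0.001,0.105],0,0.05]]' ; python3 -m pendant '[[[0,0,0],0,0.055],[[0,0,0],0,0.065],[[0,0,0],0,0.065],[[0,0,-0.04],0,0.065],[[0,0,-0.085],0,0.075]]' ; python3 -c "
from h import *
go(.445,-.2246,.12,-90)"
```

```text
time_s: 24.35
position: [0.569, -0.156, 0.0238]
orientation: [0.0, 0.709, -0.705, -0.0]
contact_force: [0.4, -0.7, -1.0]
width: 0.0528
time_s: 24.85
position: [0.5687, -0.1558, 0.1086]
orientation: [0.001, 0.709, -0.705, -0.001]
contact_force: [1.1, 0.2, 1.4]
width: 0.0746
t 24.85 pos [ 0.5687 -0.1558  0.1086] x-yaw -89.68 z [-0.002  0.001 -1.   ] F [1.1 0.2 1.4] T [ 0.02 -0.04 -0.03] w 0.0746 q [ 0.08  0.91  0.28  1.57 -0.34  0.72 -1.05]
tool shift [ 0.0681  0.1241 -0.0112] turn 0.32 q7 -1.05
```

```bash
python3 -m pendant '[[[0.015,0.03,0],0,0.085],[[0.035,0.07,-0.005],0,0.085],[[0.055,0.1,-0.005],0,0.085],[[0.068,0.124,0],0,0.085],[[0.068,0.124,0],0,0.085]]'|head -2 ; python3 -c "
from h import *
feet(tag='j',names=['short','f2','f3'])
go(.445,-.2246,.01,-90)"
```

```text
time_s: 25.35
position: [0.4431, -0.2267, 0.1085]
top short [ 0.4444 -0.2248  0.03  ]
top f2 [ 0.4495 -0.3205  0.05  ]
top f3 [ 0.5544 -0.3992  0.05  ]
scene short [ 0.4442 -0.2241  0.03  ]
scene f2 [ 0.4485 -0.3215  0.05  ]
scene f3 [ 0.554  -0.4009  0.05  ]
t 25.45 pos [ 0.4461 -0.2248  0.1084] x-yaw -89.71 z [ 0.001  0.    -1.   ] F [1.2 0.1 0.2] T [ 0.06  0.   -0.01] w 0.0852 q [ 0.29  0.81  0.2   1.9  -0.33  0.47 -0.84]
tool shift [-0.0002  0.0011  0.0984] turn 0.29 q7 -0.84
```

```bash
python3 -m pendant '[[[0,0.001,0.04],0,0.085],[[0,0.001,0.08],0,0.085],[[0,0.001,0.095],0,0.085],[[0,0.001,0.1],0,0.085],[[0,0.001,0.1],0,0.05]]' 40; python3 -m pendant '[[[0,0,-0.001],0,0.05],[[0,0,-0.001],0,0.05],[[0,0,-0.001],0,0.05],[[0,0,-0.001],0,0.05],[[0,0,-0.001],0,0.05]]'; python3 -c "
from h import *
st()"
```

```text
time_s: 25.95
position: [0.4453, -0.2243, 0.008]
orientation: [-0.0, 0.709, -0.705, -0.0]
contact_force: [-0.5, -0.4, 1.0]
width: 0.0729
time_s: 26.45
position: [0.4456, -0.2247, 0.0105]
orientation: [-0.0, 0.709, -0.705, 0.001]
contact_force: [-0.7, 2.0, 11.8]
width: 0.0526
t 26.45 pos [ 0.4456 -0.2247  0.0105] x-yaw -89.65 z [ 0.002 -0.001 -1.   ] F [-0.7  2.  11.8] T [0.32 0.32 0.04] w 0.0526 q [ 0.35  0.99  0.1   1.94 -0.38  0.23 -0.79]
```

```bash
python3 -m pendant '[[[0,0,-0.04],0,0.05],[[0,0,-0.085],0,0.05],[[0.002,-0.02,-0.115],0,0.05],[[0.005,-0.065,-0.115],0,0.05],[[0.01,-0.11,-0.115],0,0.05]]' ; python3 -m pendant '[[[0,-0.04,0],0,0.05],[[0,-0.08,0],0,0.05],[[0,-0.08,0],0,0.05],[[0,-0.08,0],0,0.05]]' ; python3 -c "
from h import *
go(.635,-.235,.018,-90)
im=snap('scene');crop(im,'pics/i3.png',200,180,360,320,5)"
```

```text
time_s: 26.95
position: [0.557, -0.2337, 0.1269]
orientation: [-0.001, 0.709, -0.705, 0.001]
contact_force: [0.8, 0.2, -1.2]
width: 0.0526
time_s: 27.35
position: [0.6349, -0.2333, 0.1244]
orientation: [0.0, 0.709, -0.705, 0.0]
contact_force: [-1.2, -0.6, -0.5]
width: 0.0527
t 27.35 pos [ 0.6349 -0.2333  0.1244] x-yaw -89.64 z [ 0. -0. -1.] F [-1.2 -0.6 -0.5] T [-0.03  0.1   0.03] w 0.0527 q [ 0.18  1.02  0.31  1.18 -0.32  0.99 -1.03]
tool shift [ 1.700e-03 -1.000e-04  1.064e-01] turn 0.36 q7 -1.03
```

View pics/i3.png

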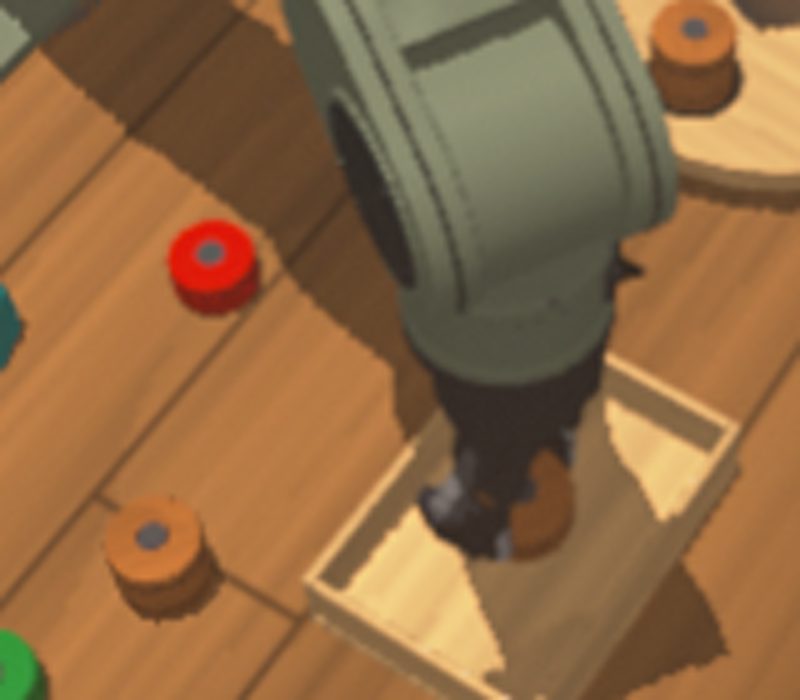

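```bash
python3 -m pendant '[[[0.002,0,0.04],0,0.05],[[0.002,0,0.08],0,0.05],[[0.002,0,0.1],0,0.05],[[0.002,0,0.105],0,0.05],[[0.002,0,0.105],0,0.05]]' ; python3 -m pendant '[[[0,0,0],0,0.055],[[0,0,0],0,0.065],[[0,0,0],0,0.065],[[0,0,-0.04],0,0.065],[[0,0,-0.085],0,0.075]]' ; python3 -c "
from h import *
go(.449,-.3215,.12,-90)"
```

```text
time_s: 27.9
position: [0.6345, -0.2358, 0.0197]
orientation: [0.0, 0.709, -0.705, -0.0]
contact_force: [0.1, -0.4, 0.0]
width: 0.0525
time_s: 28.4
position: [0.6342, -0.2353, 0.1045]
orientation: [0.0, 0.709, -0.705, -0.001]
contact_force: [0.7, -0.1, 0.9]
width: 0.0749
t 28.4 pos [ 0.6342 -0.2353  0.1045] x-yaw -89.68 z [-0.002  0.001 -1.   ] F [ 0.7 -0.1  0.9] T [-0.02  0.02 -0.04] w 0.0749 q [ 0.19  1.04  0.3   1.2  -0.32  0.95 -1.03]
tool shift [ 0.0851  0.1857 -0.0152] turn 0.32 q7 -1.03
```

```bash
python3 -m pendant '[[[0.01,0.03,-0.01],0,0.085],[[0.03,0.07,-0.015],0,0.085],[[0.05,0.11,-0.015],0,0.085],[[0.07,0.15,-0.015],0,0.085],[[0.085,0.186,-0.01],0,0.085]]'|head -2 ;python3 -m pendant '[[[0,0,0],0,0.085],[[0,0,0],0,0.085]]'|head -2; python3 -c "
from h import *
feet(tag='k',names=['f2','f3'])
go(.449,-.3215,.01,-90)"
```

```text
time_s: 28.9
position: [0.4477, -0.3229, 0.1151]
time_s: 29.1
position: [0.4492, -0.3221, 0.1146]
top f2 [ 0.4477 -0.3249  0.05  ]
top f3 [ 0.5514 -0.4053  0.05  ]
scene f2 [ 0.4486 -0.3215  0.05  ]
scene f3 [ 0.5541 -0.4009  0.05  ]
t 29.2 pos [ 0.4503 -0.3212  0.1142] x-yaw -89.61 z [ 0.001  0.    -1.   ] F [0.3 1.4 0.5] T [-0.04 -0.08 -0.04] w 0.0851 q [ 0.44  0.85  0.23  1.7  -0.3   0.62 -0.72]
tool shift [0.0003 0.0014 0.1042] turn 0.39 q7 -0.72
```

View pics/k_scene.png

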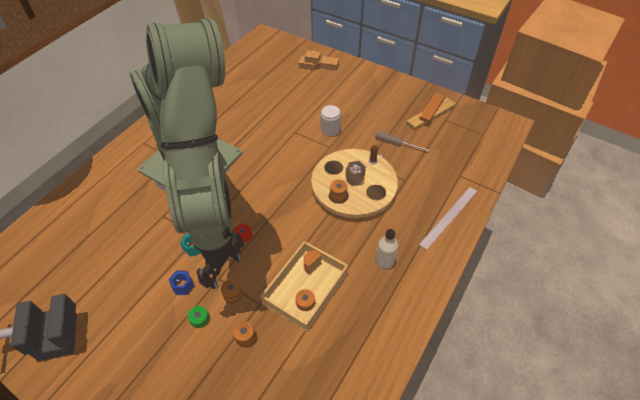

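View pics/k_top.png

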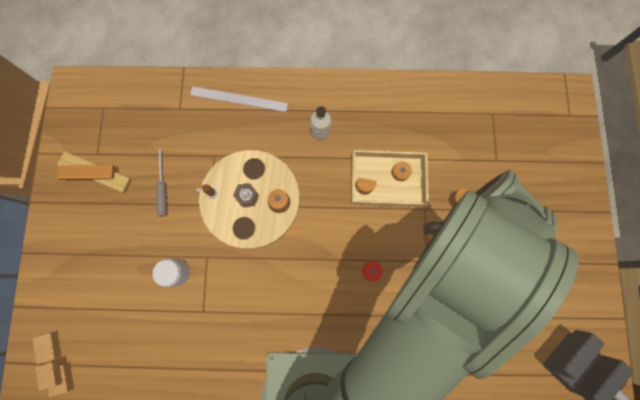

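```bash
python3 -m pendant '[[[0,0.001,0.04],0,0.085],[[0,0.001,0.08],0,0.085],[[0,0.001,0.097],0,0.085],[[0,0.001,0.1035],0,0.085],[[0,0.001,0.1035],0,0.05]]' 40; python3 -m pendant '[[[0,0,-0.001],0,0.05],[[0,0,-0.001],0,0.05],[[0,0,-0.001],0,0.05],[[0,0,-0.001],0,0.05],[[0,0,-0.001],0,0.05]]'; python3 -c "
from h import *
st()"
```

```text
time_s: 29.7
position: [0.4488, -0.3212, 0.0103]
orientation: [0.0, 0.709, -0.705, -0.0]
contact_force: [-0.4, 0.4, -0.1]
width: 0.073
time_s: 30.2
position: [0.4491, -0.3218, 0.013]
orientation: [-0.0, 0.709, -0.705, 0.001]
contact_force: [-1.5, 1.2, 6.6]
width: 0.053
t 30.2 pos [ 0.4491 -0.3218  0.013 ] x-yaw -89.65 z [ 0.002 -0.001 -1.   ] F [-1.5  1.2  6.6] T [0.32 0.16 0.02] w 0.053 q [ 0.48  1.02  0.16  1.75 -0.35  0.4  -0.68]
```

```bash
python3 -m pendant '[[[0,0,-0.04],0,0.05],[[0,0,-0.085],0,0.05],[[-0.02,0,-0.12],0,0.05],[[-0.065,0,-0.13],0,0.05],[[-0.11,0,-0.13],0,0.05]]'|head -2 ; python3 -m pendant '[[[-0.048,0,0],0,0.05],[[-0.096,0,0],0,0.05],[[-0.144,0,0],0,0.05],[[-0.19,0,0],0,0.05],[[-0.238,0,0],0,0.05]]'; python3 -c "
from h import *
go(.461,.2075,.14,-97.6)"
```

```text
time_s: 30.7
position: [0.4483, -0.2108, 0.1441]
time_s: 31.2
position: [0.4465, 0.0283, 0.1426]
orientation: [-0.001, 0.709, -0.705, 0.0]
contact_force: [1.2, 0.2, 0.3]
width: 0.0532
t 31.2 pos [0.4465 0.0283 0.1426] x-yaw -89.69 z [ 0.002  0.001 -1.   ] F [1.2 0.2 0.3] T [ 0.06 -0.11  0.02] w 0.0532 q [-0.31  0.71  0.31  2.05 -0.48  0.45 -1.2 ]
tool shift [-0.1792 -0.0155  0.0027] turn 7.91 q7 -1.2
```

```bash
python3 -m pendant '[[[-0.045,-0.004,0],2,0.05],[[-0.09,-0.008,0],4,0.05],[[-0.135,-0.012,0],6,0.05],[[-0.175,-0.0155,0],8,0.05],[[-0.179,-0.0155,0],8,0.05]]'|head -2;python3 -m pendant '[[[0,0,0],0,0.05],[[0,0,0],0,0.05]]' |head -2; python3 -c "
from h import *
go(.461,.2075,.075,-97.6)
im=snap('scene');crop(im,'pics/l1.png',290,110,420,220,5)"
```

```text
time_s: 31.7
position: [0.4603, 0.2109, 0.1421]
time_s: 31.9
position: [0.461, 0.2047, 0.1422]
t 31.9 pos [0.461  0.2047 0.1422] x-yaw -97.71 z [ 0.001  0.    -1.   ] F [ 0.4 -0.3 -1.2] T [-0.02 -0.01  0.02] w 0.0531 q [-0.73  0.79  0.46  1.86 -0.57  0.63 -1.62]
tool shift [-0.0028  0.0004  0.0672] turn -0.11 q7 -1.62
```

View pics/l1.png

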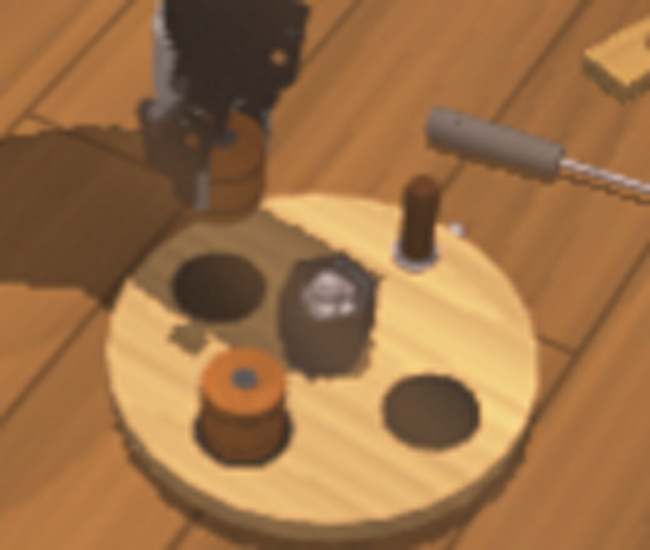

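```bash
python3 -m pendant '[[[-0.0028,0.0004,0.03],0,0.05],[[-0.0028,0.0004,0.06],0,0.05],[[-0.0028,0.0004,0.076],0,0.05],[[-0.0028,0.0004,0.081],0,0.05],[[-0.0028,0.0004,0.081],0,0.05]]';python3 -c "
from h import *
go(.461,.2075,.056,-97.6)"
```

```text
time_s: 32.45
position: [0.4611, 0.2075, 0.0607]
orientation: [-0.0, -0.658, 0.753, 0.0]
contact_force: [-0.1, -0.8, -0.1]
width: 0.0531
t 32.45 pos [0.4611 0.2075 0.0607] x-yaw -97.75 z [-0. -0. -1.] F [-0.1 -0.8 -0.1] T [-0.01 -0.03  0.02] w 0.0531 q [-0.66  0.92  0.33  1.9  -0.66  0.43 -1.54]
tool shift [-0.      0.0001  0.0047] turn -0.15 q7 -1.54
```

```bash
python3 -m pendant '[[[0,0,0.003],0,0.05],[[0,0,0.005],0,0.05],[[0,0,0.005],0,0.05]]'; python3 -m pendant '[[[0,0,0],0,0.056],[[0,0,0],0,0.068],[[0,0,0],0,0.075],[[0,0,-0.03],0,0.075],[[0,0,-0.075],0,0.075]]'
```

```text
time_s: 32.75
position: [0.461, 0.2083, 0.0558]
orientation: [0.0, -0.658, 0.753, 0.0]
contact_force: [-0.4, -0.2, -0.5]
width: 0.0531
time_s: 33.25
position: [0.46, 0.2077, 0.1302]
orientation: [-0.002, -0.658, 0.753, 0.0]
contact_force: [0.6, 1.5, 1.5]
width: 0.075
```

```bash
python3 -c "
from h import *
go(.5545,-.401,.13,-98)"
```

```text
t 33.25 pos [0.46   0.2077 0.1302] x-yaw -97.7 z [-0.003 -0.002 -1.   ] F [0.6 1.5 1.5] T [ 0.07  0.03 -0.02] w 0.075 q [-0.73  0.81  0.45  1.86 -0.59  0.61 -1.61]
tool shift [ 0.5906 -0.1752  0.0009] turn 0.3 q7 -1.61
```

```bash
python3 -m pendant '[[[0.02,-0.005,-0.01],0,0.085],[[0.06,-0.017,-0.01],0,0.085],[[0.105,-0.03,-0.01],0,0.085],[[0.15,-0.044,-0.01],0,0.085],[[0.195,-0.058,-0.01],0,0.085]]'|head -2;python3 -m pendant '[[[0.045,-0.0135,0],0,0.085],[[0.09,-0.027,0],0,0.085],[[0.135,-0.04,0],0,0.085],[[0.18,-0.053,0],0,0.085],[[0.225,-0.067,0],0,0.085]]' |head -2; python3 -c "
from h import *
go(.5545,-.401,.13,-90)"
```

```text
time_s: 33.75
position: [0.4923, 0.0055, 0.1407]
time_s: 34.25
position: [0.5285, -0.2267, 0.1407]
t 34.25 pos [ 0.5285 -0.2267  0.1407] x-yaw -97.68 z [-0.  0. -1.] F [ 0.6  1.4 -0.5] T [ 0.08 -0.04 -0.04] w 0.0845 q [ 0.17  0.86  0.36  1.6  -0.4   0.76 -0.99]
tool shift [ 0.1693 -0.0491  0.0106] turn -7.68 q7 -0.99
```

```bash
python3 -m pendant '[[[0.045,-0.012,0],0,0.085],[[0.09,-0.025,0],-3,0.085],[[0.135,-0.038,0],-6,0.085],[[0.165,-0.048,0.01],-7.7,0.085],[[0.169,-0.049,0.01],-7.7,0.085]]'|head -2;python3 -m pendant '[[[0,0,0],0,0.085],[[0,0,0],0,0.085]]' |head -2; python3 -c "
from h import *
feet(tag='m',names=['f3'])
go(.5545,-.401,.01,-90)"
```

```text
time_s: 34.75
position: [0.5529, -0.4024, 0.1288]
time_s: 34.95
position: [0.555, -0.3976, 0.1307]
top f3 [ 0.5557 -0.4     0.05  ]
scene f3 [ 0.554  -0.4011  0.05  ]
t 35.05 pos [ 0.5552 -0.3975  0.131 ] x-yaw -89.91 z [ 0.  0. -1.] F [-0.6  0.8 -0.3] T [0.02 0.03 0.02] w 0.0849 q [ 0.45  1.02  0.32  1.15 -0.32  1.02 -0.77]
tool shift [0.0035 0.0007 0.121 ] turn 0.09 q7 -0.77
```

View pics/m_scene.png

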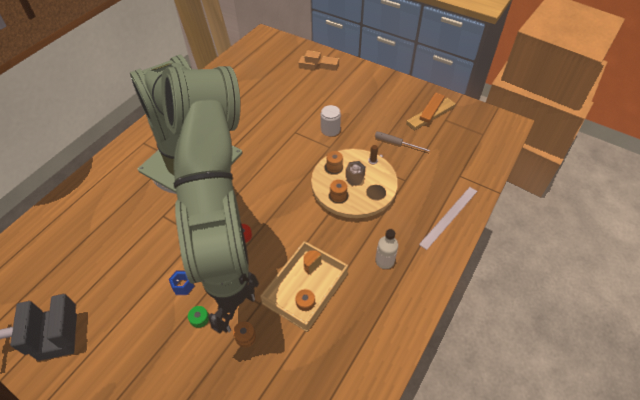

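View pics/m_top.png

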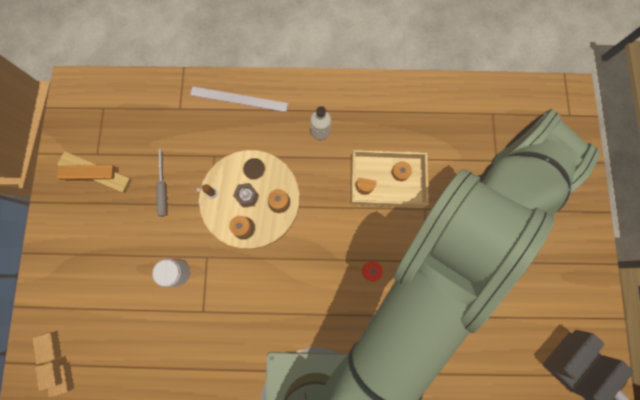

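```bash
python3 -m pendant '[[[0.003,0,0.04],0,0.085],[[0.003,0,0.085],0,0.085],[[0.003,0,0.112],0,0.085],[[0.003,0,0.12],0,0.085],[[0.003,0,0.12],0,0.05]]' 40; python3 -m pendant '[[[0,0,-0.001],0,0.05],[[0,0,-0.001],0,0.05],[[0,0,-0.001],0,0.05],[[0,0,-0.001],0,0.05],[[0,0,-0.001],0,0.05]]'; python3 -c "
from h import *
go(.629,.1845,.15,-97.6)"
```

```text
time_s: 35.55
position: [0.5548, -0.4011, 0.0105]
orientation: [0.0, 0.707, -0.707, -0.0]
contact_force: [0.3, -0.4, 0.7]
width: 0.0728
time_s: 36.05
position: [0.5556, -0.4022, 0.0139]
orientation: [-0.0, 0.707, -0.707, 0.001]
contact_force: [-2.2, 1.5, 8.2]
width: 0.0533
t 36.05 pos [ 0.5556 -0.4022  0.0139] x-yaw -89.96 z [ 0.002 -0.001 -1.   ] F [-2.2  1.5  8.2] T [0.37 0.26 0.1 ] w 0.0533 q [ 0.47  1.17  0.28  1.19 -0.35  0.82 -0.74]
tool shift [-0.5864 -0.0742 -0.1368] turn 7.64 q7 -0.74
```

```bash
python3 -m pendant '[[[0,0,-0.04],0,0.05],[[0,0,-0.085],0,0.05],[[-0.02,-0.002,-0.125],0,0.05],[[-0.065,-0.008,-0.135],0,0.05],[[-0.11,-0.014,-0.135],0,0.05]]'|head -2 ; python3 -m pendant '[[[-0.048,-0.006,0],0,0.05],[[-0.096,-0.012,0],0,0.05],[[-0.144,-0.018,0],0,0.05],[[-0.19,-0.024,0],0,0.05],[[-0.238,-0.03,0],0,0.05]]'; python3 -c "
from h import *
go(.629,.1845,.15,-97.6)"
```

```text
time_s: 36.55
position: [0.5693, -0.2912, 0.1501]
time_s: 37.05
position: [0.5989, -0.0519, 0.1482]
orientation: [-0.001, 0.707, -0.707, 0.001]
contact_force: [0.6, 0.1, -1.0]
width: 0.0532
t 37.05 pos [ 0.5989 -0.0519  0.1482] x-yaw -89.98 z [ 0.002  0.    -1.   ] F [ 0.6  0.1 -1. ] T [-0.02 -0.07 -0.  ] w 0.0532 q [-0.14  0.88  0.38  1.49 -0.39  0.84 -1.2 ]
tool shift [-0.2364 -0.0302 -0.0017] turn 7.62 q7 -1.2
```

```bash
python3 -m pendant '[[[-0.047,-0.006,0],1.5,0.05],[[-0.094,-0.012,0],3,0.05],[[-0.141,-0.018,0],4.5,0.05],[[-0.188,-0.024,0],6,0.05],[[-0.23,-0.0295,0],7.6,0.05]]'|head -2;python3 -m pendant '[[[-0.006,-0.0007,0],0,0.05],[[-0.006,-0.0007,0],0,0.05],[[-0.006,-0.0007,0],0,0.05]]' |head -2; python3 -c "
from h import *
go(.629,.1845,.075,-97.6)
im=snap('scene');crop(im,'pics/n1.png',290,110,420,220,5)"
```

```text
time_s: 37.55
position: [0.628, 0.1794, 0.1482]
time_s: 37.85
position: [0.6296, 0.1809, 0.1475]
t 37.85 pos [0.6296 0.1809 0.1475] x-yaw -97.63 z [ 0.001 -0.    -1.   ] F [ 0.2  0.8 -1.1] T [-0.07 -0.01  0.01] w 0.0529 q [-0.52  0.98  0.48  1.27 -0.47  1.   -1.68]
tool shift [-0.0035  0.0011  0.0725] turn -0.03 q7 -1.68
```

View pics/n1.png

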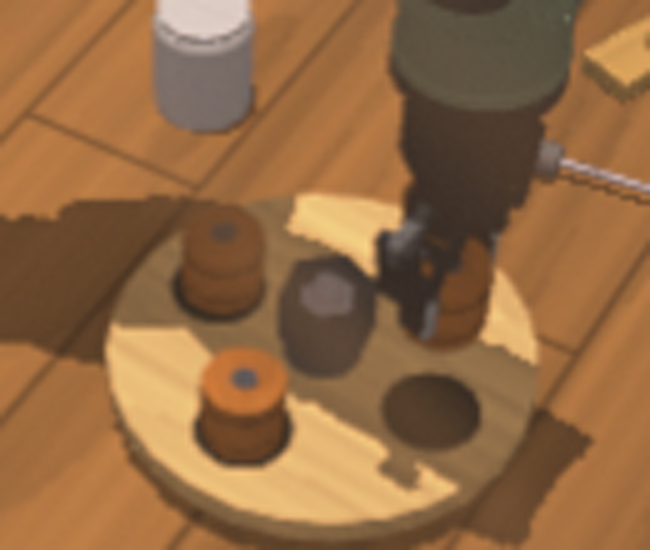

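```bash
python3 -m pendant '[[[-0.0035,0.001,0.03],0,0.05],[[-0.0035,0.001,0.06],0,0.05],[[-0.0035,0.001,0.08],0,0.05],[[-0.0035,0.001,0.085],0,0.05],[[-0.0035,0.001,0.085],0,0.05]]';python3 -c "
from h import *
go(.629,.1845,.0567,-97.6)"
```

```text
time_s: 38.4
position: [0.629, 0.1848, 0.0618]
orientation: [-0.0, -0.658, 0.753, -0.0]
contact_force: [0.2, 0.3, -0.8]
width: 0.0528
t 38.4 pos [0.629  0.1848 0.0618] x-yaw -97.64 z [-0. -0. -1.] F [ 0.2  0.3 -0.8] T [ 0.    0.05 -0.01] w 0.0528 q [-0.51  1.09  0.43  1.32 -0.52  0.84 -1.64]
tool shift [ 0.0003 -0.0001  0.0051] turn -0.04 q7 -1.64
```

```bash
python3 -m pendant '[[[0,0,0.003],0,0.05],[[0,0,0.005],0,0.05],[[0,0,0.005],0,0.05]]'; python3 -m pendant '[[[0,0,0],0,0.056],[[0,0,0],0,0.068],[[0,0,0],0,0.075],[[0,0,-0.03],0,0.075],[[0,0,-0.075],0,0.075]]';python3 -c "
from h import *
go(.55,-.05,.2,-97.6)"
```

```text
time_s: 38.7
position: [0.6289, 0.1858, 0.0569]
orientation: [0.0, -0.659, 0.752, -0.0]
contact_force: [-0.2, 0.2, -0.7]
width: 0.0531
time_s: 39.2
position: [0.6278, 0.1856, 0.1306]
orientation: [-0.002, -0.659, 0.752, 0.001]
contact_force: [0.7, 0.2, 0.0]
width: 0.075
t 39.2 pos [0.6278 0.1856 0.1306] x-yaw -97.58 z [-0.004 -0.001 -1.   ] F [0.7 0.2 0. ] T [ 0.01 -0.03 -0.02] w 0.075 q [-0.53  1.    0.47  1.28 -0.48  0.98 -1.68]
tool shift [ 0.2439  0.0462 -0.0688] turn 0.02 q7 -1.68
```

```bash
python3 -m pendant '[[[0.01,0,-0.04],0,0.085],[[0.055,0.01,-0.069],0,0.085],[[0.1,0.02,-0.069],0,0.085],[[0.145,0.03,-0.069],0,0.085],[[0.19,0.046,-0.069],0,0.085]]' |head -2;python3 -m pendant '[[[0.045,0,0],0,0.085],[[0.09,0,0],0,0.085],[[0.135,0,0],0,0.085],[[0.16,0,0],0,0.085]]' |head -2; python3 -c "
from h import *
F2=dict(p0=(.461,.2075,.092),p1=(.534,.112,.092),p2=(.629,.1845,.092)); feet(tag='o',names=F2,F=F2)
t=cv2.imread('pics/o_top.png');s=cv2.imread('pics/o_scene.png')
cv2.imwrite('pics/o1.png',np.hstack([cv2.resize(t[140:260,180:320],None,fx=2.8,fy=2.8,interpolation=2),cv2.resize(s[135:235,295:415],(400,336),interpolation=2)]))"
```

```text
time_s: 39.7
position: [0.5576, 0.0019, 0.2009]
time_s: 40.1
position: [0.5362, -0.1589, 0.2009]
top p0 [0.4624 0.2095 0.092 ]
top p1 [0.5307 0.1065 0.092 ]
top p2 [0.6299 0.1869 0.092 ]
scene p0 [0.4606 0.2113 0.092 ]
scene p1 [0.5344 0.1126 0.092 ]
scene p2 [0.6281 0.1891 0.092 ]
```

View pics/o1.png

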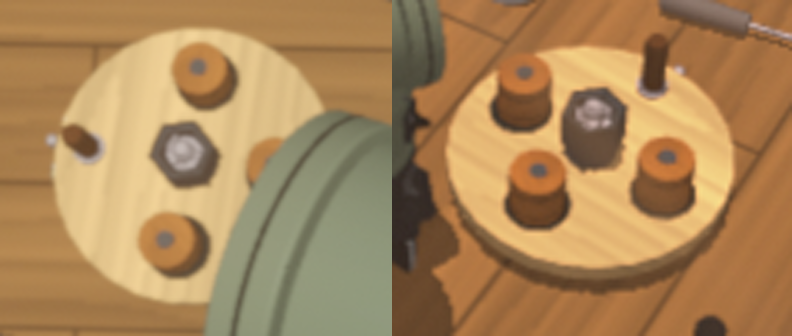

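View pics/o_top.png

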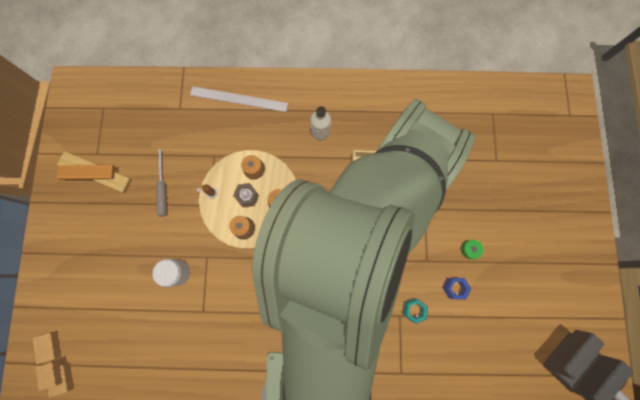

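```bash
python3 -c "
from h import *
go(.461,.2085,.14,-97)"
```

```text
t 40.2 pos [ 0.5362 -0.159   0.2008] x-yaw -97.86 z [ 0.    -0.002 -1.   ] F [0.1 0.5 1.3] T [ 0.01 -0.04  0.03] w 0.0851 q [ 0.01  0.76  0.43  1.6  -0.38  0.87 -1.12]
tool shift [-0.3539  0.1247  0.0602] turn -0.86 q7 -1.12
```

```bash
python3 -m pendant '[[[-0.04,0.014,0],0,0.085],[[-0.085,0.03,0],0,0.085],[[-0.13,0.045,0],-0.8,0.085],[[-0.175,0.061,0],-0.8,0.085],[[-0.22,0.077,0],-0.8,0.085]]' |head -2;python3 -m pendant '[[[-0.045,0.016,0.01],0,0.085],[[-0.09,0.032,0.03],0,0.085],[[-0.13,0.047,0.055],0,0.085],[[-0.134,0.0475,0.06],0,0.085],[[-0.134,0.0475,0.06],0,0.085]]' |head -2; python3 -c "
from h import *
go(.461,.2085,.057,-97)"
```

```text
time_s: 40.7
position: [0.489, 0.0758, 0.2007]
time_s: 41.2
position: [0.4575, 0.2132, 0.1398]
t 41.2 pos [0.4575 0.2132 0.1398] x-yaw -96.61 z [-0.001 -0.    -1.   ] F [-0.   0.4  0.3] T [-0.08  0.02  0.01] w 0.0851 q [-0.73  0.79  0.44  1.86 -0.55  0.62 -1.64]
tool shift [ 0.0042 -0.0041  0.0828] turn 0.39 q7 -1.64
```

```bash
python3 -m pendant '[[[0.002,-0.003,0.02],0,0.085],[[0.002,-0.003,0.04],0,0.085],[[0.002,-0.003,0.04],0,0.085]]' |head -2; python3 -c "
from h import *
go(.461,.2085,.057,-97)"
```

```text
time_s: 41.5
position: [0.461, 0.2082, 0.0998]
t 41.5 pos [0.461  0.2082 0.0998] x-yaw -96.87 z [-0.002 -0.001 -1.   ] F [-0.8  0.8  1.1] T [ 0.   -0.05  0.  ] w 0.0852 q [-0.69  0.85  0.38  1.88 -0.59  0.52 -1.59]
tool shift [-0.0004  0.      0.0428] turn 0.13 q7 -1.59
```

```bash
python3 -m pendant '[[[0,0,0.02],0,0.085],[[0,0,0.038],0,0.085],[[0,0,0.042],0,0.085],[[0,0,0.042],0,0.06],[[0,0,0.041],0,0.05]]' 25|head -2; python3 -m pendant '[[[0,0,-0.001],0,0.05],[[0,0,-0.001],0,0.05],[[0,0,-0.001],0,0.05],[[0,0,-0.001],0,0.05]]';  python3 -m pendant '[[[0,0,-0.003],0,0.05],[[0,0,-0.005],0,0.05],[[0,0,-0.005],0,0.05]]'; python3 -c "
from h import *
go(.4607,.2055,.057,-97)
feet(tag='q',names=['p0'],F=dict(p0=(.461,.2085,.096)))"
```

```text
time_s: 42.0
position: [0.4616, 0.2094, 0.0607]
time_s: 42.4
position: [0.4614, 0.2097, 0.0612]
orientation: [0.0, -0.664, 0.748, 0.0]
contact_force: [-0.9, 0.4, 9.9]
width: 0.0534
time_s: 42.7
position: [0.4612, 0.2095, 0.0658]
orientation: [0.0, -0.664, 0.748, -0.0]
contact_force: [-0.2, -0.5, -0.4]
width: 0.0533
t 42.7 pos [0.4612 0.2095 0.0658] x-yaw -96.77 z [ 0.  0. -1.] F [-0.2 -0.5 -0.4] T [ 0.01 -0.03  0.01] w 0.0533 q [-0.66  0.91  0.32  1.9  -0.63  0.43 -1.56]
tool shift [0.0041 0.     0.0088] turn 0.23 q7 -1.56
top p0 [0.4615 0.2102 0.096 ]
scene p0 [0.4632 0.1831 0.096 ]
```

```bash
python3 -m pendant '[[[0.002,0,0],0,0.05],[[0.004,0,0],0,0.05],[[0.004,0,0.002],0,0.05],[[0.004,0,0.004],0,0.05],[[0.004,0,0.004],0,0.05]]'; python3 -c "
from h import *
go(.4607,.2053,.0612,-97)"
```

```text
time_s: 43.3
position: [0.4606, 0.2055, 0.0613]
orientation: [-0.0, -0.664, 0.748, 0.0]
contact_force: [0.5, 0.2, -0.3]
width: 0.0534
t 43.3 pos [0.4606 0.2055 0.0613] x-yaw -96.77 z [-0.  0. -1.] F [ 0.5  0.2 -0.3] T [ 0.03 -0.02  0.06] w 0.0534 q [-0.65  0.92  0.31  1.91 -0.64  0.42 -1.55]
tool shift [ 0.0002 -0.0001  0.0001] turn 0.23 q7 -1.55
```

```bash
python3 -m pendant '[[[0,0,0.0007],0,0.05],[[0,0,0.0007],0,0.05],[[0,0,0.0007],0,0.05]]'; python3 -m pendant '[[[0,0,0.0007],0,0.056],[[0,0,0.0007],0,0.066],[[0,0,0],0,0.075],[[0,0,-0.03],0,0.075],[[0,0,-0.075],0,0.075]]'; python3 -c "
from h import *
go(.52,-.1,.2,-97.6)"
```

```text
time_s: 43.6
position: [0.4606, 0.2055, 0.0612]
orientation: [0.0, -0.664, 0.748, 0.0]
contact_force: [-2.8, -0.8, 11.2]
width: 0.0533
time_s: 44.1
position: [0.4599, 0.205, 0.1355]
orientation: [-0.002, -0.664, 0.748, 0.0]
contact_force: [0.3, 0.6, 1.0]
width: 0.0752
t 44.1 pos [0.4599 0.205  0.1355] x-yaw -96.8 z [-0.003 -0.002 -1.   ] F [0.3 0.6 1. ] T [ 0.06 -0.03  0.03] w 0.0752 q [-0.71  0.8   0.43  1.86 -0.56  0.61 -1.62]
tool shift [ 0.2958 -0.0956 -0.0642] turn 0.8 q7 -1.62
```

```bash
python3 -m pendant '[[[0,0,-0.02],-8.5,0.08],[[0,0,-0.02],-17,0.07],[[0,0,-0.02],-25.5,0.06],[[0,0,-0.02],-34,0.06],[[0,0,-0.02],-42.5,0.06]]'|head -2;python3 -m pendant '[[[0,0,0],-8.5,0.06],[[0,0,0],-17,0.06],[[0,0,0],-25.5,0.06],[[0,0,0],-34,0.06],[[0,0,0],-42.5,0.06]]'|head -2; python3 -c "
from h import *
go(.558,.2997,.15,0)
F2=dict(p0=(.461,.2065,.092),p1=(.534,.112,.092),p2=(.629,.1865,.092)); feet(tag='r',names=F2,F=F2)"
```

```text
time_s: 44.6
position: [0.4607, 0.2055, 0.1559]
time_s: 45.1
position: [0.4607, 0.2055, 0.1558]
t 45.1 pos [0.4607 0.2055 0.1558] x-yaw -11.43 z [ 0. -0. -1.] F [-0.3  0.6  0.8] T [-0.01 -0.03 -0.  ] w 0.0598 q [-0.5   0.72  0.03  1.84 -0.04  0.59 -0.64]
tool shift [ 0.0767 -0.1117  0.0058] turn -11.43 q7 -0.64
top p0 [0.4667 0.2131 0.092 ]
top p1 [0.536  0.1109 0.092 ]
top p2 [0.6299 0.1869 0.092 ]
scene p0 None
scene p1 [0.5342 0.1126 0.092 ]
scene p2 [0.6281 0.1891 0.092 ]
```

View pics/r_scene.png

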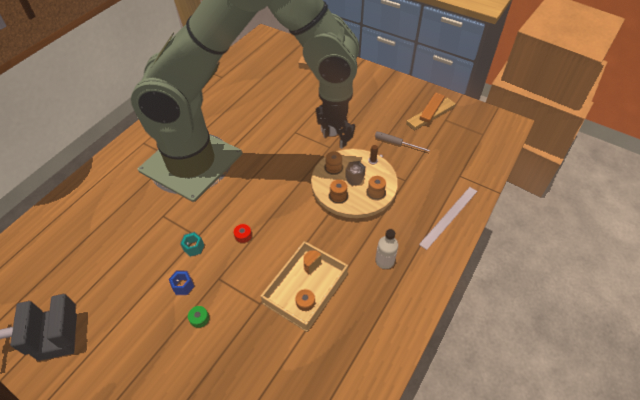

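Foot p0 is occluded by the arm; others fine. Approach the handle.

```bash
python3 -m pendant '[[[0.02,-0.03,0],-4,0.06],[[0.045,-0.065,0],-8,0.06],[[0.07,-0.1,0],-11.4,0.06],[[0.077,-0.112,0],-11.4,0.06],[[0.077,-0.112,0],-11.4,0.06]]'|head -2;python3 -m pendant '[[[0,0,0],0,0.06],[[0,0,0],0,0.06]]'|head -2; python3 -c "
from h import *
F2=dict(p0=(.461,.2065,.092),p1=(.534,.112,.092),p2=(.629,.1865,.092)); feet(tag='s',names=F2,F=F2)
go(.558,.2997,.068,0)
s=cv2.imread('pics/s_scene.png');cv2.imwrite('pics/s1.png',cv2.resize(s[100:230,290:420],None,fx=4.5,fy=4.5,interpolation=2))"
```

```text
time_s: 45.7
position: [0.5592, 0.3008, 0.155]
time_s: 45.9
position: [0.5585, 0.2989, 0.1559]
top p0 [0.4614 0.2066 0.092 ]
top p1 [0.536  0.1109 0.092 ]
top p2 [0.6298 0.1869 0.092 ]
scene p0 None
scene p1 [0.5342 0.1127 0.092 ]
scene p2 [0.628  0.1891 0.092 ]
t 46.0 pos [0.5587 0.299  0.1561] x-yaw -0.45 z [-0.  0. -1.] F [ 0.2  0.3 -0.5] T [ 0.03 -0.03 -0.03] w 0.0597 q [-0.54  0.89 -0.01  1.34  0.01  0.91 -0.56]
tool shift [-0.0007 -0.0007  0.0881] turn -0.45 q7 -0.56
```

View pics/s1.png

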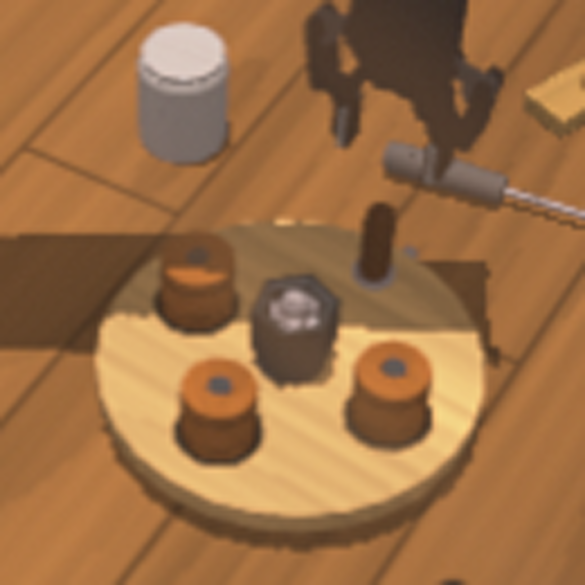

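```bash
python3 -m pendant '[[[0,0,0.03],0,0.06],[[0,0,0.06],0,0.06],[[0,0,0.08],0,0.06],[[0,0,0.086],0,0.06],[[0,0,0.086],0,0.04]]' 20; python3 -m pendant '[[[0,0,0],0,0.015],[[0,0,0],0,0.015],[[0,0,0],0,0.015],[[0,0,0],0,0.015],[[0,0,0],0,0.015]]';python3 -c "
from h import *
st()"
```

```text
time_s: 46.5
position: [0.5587, 0.2992, 0.0698]
orientation: [0.0, 1.0, -0.004, -0.0]
contact_force: [0.5, 0.2, 0.1]
width: 0.0468
time_s: 47.0
position: [0.5595, 0.2997, 0.0712]
orientation: [-0.001, 1.0, -0.003, 0.001]
contact_force: [-1.2, -0.7, 9.1]
width: 0.0235
t 47.0 pos [0.5595 0.2997 0.0712] x-yaw -0.38 z [ 0.002  0.001 -1.   ] F [-1.2 -0.7  9.1] T [-0.16  0.26 -0.01] w 0.0235 q [-0.54  1.   -0.01  1.4   0.01  0.74 -0.56]
```

```bash
cat >> h.py <<'E'
AX=np.array([.545,.1955])
def arc(step=6,n=5,R_=.105,phi0=None):
    s,M=st(); p=s['position'][:2]-AX
    phi=np.arctan2(p[1],p[0]); print('phi',np.degrees(phi).round(2),'r',np.hypot(*p).round(4))
    for k in range(1,n+1):
        a=phi+np.radians(step*k); t=AX+R_*np.array([np.cos(a),np.sin(a)])-s['position'][:2]
        d=M.T@np.array([t[0],t[1],0]); print([round(float(x),4) for x in d[:2]],end=' ')
    print()
E
python3 -c "
from h import *
arc(5)"
```

```text
t 47.0 pos [0.5595 0.2997 0.0712] x-yaw -0.38 z [ 0.002  0.001 -1.   ] F [-1.2 -0.7  9.1] T [-0.16  0.26 -0.01] w 0.0235 q [-0.54  1.   -0.01  1.4   0.01  0.74 -0.56]
phi 82.07 r 0.1052
[-0.0092, -0.0006] [-0.0183, -0.0006] [-0.0274, 0.0002] [-0.0365, 0.0018] [-0.0453, 0.0041]
```

```bash
python3 -m pendant '[[[-0.004,-0.0005,-0.0005],0,0.015],[[-0.012,-0.0005,-0.0005],0,0.015],[[-0.021,0,-0.0005],0,0.015],[[-0.03,0.0005,-0.0005],0,0.015],[[-0.039,0.002,-0.0005],0,0.015]]'; python3 -c "
from h import *
arc(6)"
```

```text
time_s: 47.5
position: [0.5196, 0.2978, 0.0712]
orientation: [-0.0, 1.0, -0.003, 0.001]
contact_force: [3.7, -2.5, 8.1]
width: 0.0233
t 47.5 pos [0.5196 0.2978 0.0712] x-yaw -0.37 z [ 0.001  0.001 -1.   ] F [ 3.7 -2.5  8.1] T [-0.5  -0.41 -0.01] w 0.0233 q [-0.57  0.96 -0.01  1.55  0.01  0.63 -0.59]
phi 103.94 r 0.1054
[-0.0104, 0.0036] [-0.0205, 0.008] [-0.0301, 0.0134] [-0.039, 0.0197] [-0.0473, 0.027]
```

```bash
python3 -m pendant '[[[-0.0104,0.0036,0],0,0.015],[[-0.0205,0.008,0],0,0.015],[[-0.03,0.0134,0],0,0.015],[[-0.039,0.0197,0],0,0.015],[[-0.0473,0.027,0],0,0.015]]'; python3 -c "
from h import *
arc(6)"
```

```text
time_s: 48.0
position: [0.4718, 0.2715, 0.0712]
orientation: [-0.001, 1.0, -0.003, 0.0]
contact_force: [0.6, 0.5, 7.5]
width: 0.0235
t 48.0 pos [0.4718 0.2715 0.0712] x-yaw -0.34 z [ 0.001  0.001 -1.   ] F [0.6 0.5 7.5] T [ 0.19 -0.23 -0.  ] w 0.0235 q [-0.58  0.9  -0.01  1.76  0.01  0.48 -0.6 ]
phi 133.93 r 0.1055
[-0.0071, 0.0084] [-0.0137, 0.0172] [-0.0193, 0.0267] [-0.0239, 0.0367] [-0.0274, 0.0471]
```

```bash
python3 -m pendant '[[[-0.0071,0.0084,0],0,0.015],[[-0.0137,0.0172,0],0,0.015],[[-0.0193,0.0267,0],0,0.015],[[-0.0239,0.0367,0],0,0.015],[[-0.0274,0.0471,0],0,0.015]]'; python3 -c "
from h import *
arc(6)"
```

```text
time_s: 48.5
position: [0.4436, 0.2245, 0.0711]
orientation: [-0.001, 1.0, -0.003, -0.0]
contact_force: [-2.7, 2.5, 12.4]
width: 0.0231
t 48.5 pos [0.4436 0.2245 0.0711] x-yaw -0.31 z [-0.     0.001 -1.   ] F [-2.7  2.5 12.4] T [0.42 0.51 0.02] w 0.0231 q [-0.52  0.86 -0.01  1.93  0.03  0.35 -0.57]
phi 164.07 r 0.1055
[-0.0019, 0.0109] [-0.0032, 0.0218] [-0.0033, 0.0328] [-0.0023, 0.0437] [-0.0001, 0.0545]
```

```bash
python3 -m pendant '[[[-0.0019,0.0109,-0.0005],0,0.015],[[-0.0032,0.0218,-0.0005],0,0.015],[[-0.0033,0.0328,-0.0005],0,0.015],[[-0.0023,0.0437,-0.0005],0,0.015],[[-0.0001,0.0545,-0.0005],0,0.015]]'; python3 -c "
from h import *
arc(6)
im=snap('scene');crop(im,'pics/t1.png',290,110,420,230,4)"
```

```text
time_s: 49.0
position: [0.443, 0.1692, 0.0712]
orientation: [0.0, 1.0, -0.003, -0.001]
contact_force: [-3.3, 0.2, 6.5]
width: 0.0234
t 49.0 pos [0.443  0.1692 0.0712] x-yaw -0.33 z [-0.002 -0.    -1.   ] F [-3.3  0.2  6.5] T [ 0.13  0.8  -0.02] w 0.0234 q [-0.42  0.85 -0.03  2.    0.06  0.29 -0.5 ]
phi -165.52 r 0.1053
[0.0037, 0.0104] [0.0081, 0.0204] [0.0136, 0.03] [0.02, 0.0389] [0.0273, 0.0471]
```

View pics/t1.png

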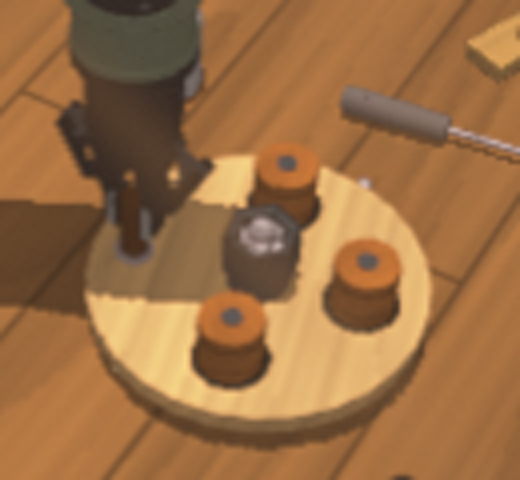

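Feet ride on their pads; handle gripped at about (322,165). Continue.

```bash
python3 -m pendant '[[[0.0037,0.0104,0],0,0.015],[[0.0081,0.0204,0],0,0.015],[[0.0136,0.03,0],0,0.015],[[0.02,0.0389,0],0,0.015],[[0.0273,0.0471,0],0,0.015]]'; python3 -c "
from h import *
arc(6)"
```

```text
time_s: 49.55
position: [0.4704, 0.1214, 0.0711]
orientation: [0.0, 1.0, -0.003, -0.001]
contact_force: [-2.5, -0.5, 6.4]
width: 0.0233
t 49.55 pos [0.4704 0.1214 0.0711] x-yaw -0.38 z [-0.002 -0.001 -1.   ] F [-2.5 -0.5  6.4] T [-0.2   0.69  0.03] w 0.0233 q [-0.29  0.85 -0.04  1.96  0.1   0.33 -0.43]
phi -135.2 r 0.1052
[0.0083, 0.0072] [0.0172, 0.0137] [0.0267, 0.0191] [0.0368, 0.0236] [0.0473, 0.0269]
```

```bash
python3 -m pendant '[[[0.0083,0.0072,0],0,0.015],[[0.0172,0.0137,0],0,0.015],[[0.0267,0.0191,0],0,0.015],[[0.0368,0.0236,0],0,0.015],[[0.0473,0.0269,0],0,0.015]]'; python3 -c "
from h import *
arc(6)"
```

```text
time_s: 50.05
position: [0.5181, 0.0941, 0.0712]
orientation: [0.0, 1.0, -0.004, -0.0]
contact_force: [-2.3, -2.0, 4.9]
width: 0.0235
t 50.05 pos [0.5181 0.0941 0.0712] x-yaw -0.41 z [-0.001 -0.001 -1.   ] F [-2.3 -2.   4.9] T [-0.38  0.46 -0.03] w 0.0235 q [-0.2   0.88 -0.07  1.82  0.12  0.44 -0.36]
phi -104.87 r 0.1049
[0.0107, 0.0023] [0.0217, 0.0033] [0.0327, 0.0032] [0.0436, 0.002] [0.0543, -0.0004]
```

```bash
python3 -m pendant '[[[0.0107,0.0023,0],0,0.015],[[0.0217,0.0033,0],0,0.015],[[0.0327,0.0032,0],0,0.015],[[0.0436,0.002,0],0,0.015],[[0.0543,-0.0004,0],0,0.015]]'; python3 -c "
from h import *
arc(6)"
```

```text
time_s: 50.55
position: [0.5728, 0.0946, 0.0712]
orientation: [0.0, 1.0, -0.004, -0.0]
contact_force: [-1.5, -0.2, 3.2]
width: 0.0235
t 50.55 pos [0.5728 0.0946 0.0712] x-yaw -0.4 z [-0.    -0.001 -1.   ] F [-1.5 -0.2  3.2] T [-0.14  0.31  0.03] w 0.0235 q [-0.18  0.94 -0.08  1.62  0.12  0.59 -0.33]
phi -74.59 r 0.1047
[0.0105, -0.0033] [0.0205, -0.0079] [0.0299, -0.0135] [0.0387, -0.0201] [0.0468, -0.0276]
```

```bash
python3 -m pendant '[[[0.0105,-0.0033,0],0,0.015],[[0.0205,-0.0079,0],0,0.015],[[0.0299,-0.0135,0],0,0.015],[[0.0387,-0.0201,0],0,0.015],[[0.0468,-0.0276,0],0,0.015]]'; python3 -c "
from h import *
arc(6)"
```

```text
time_s: 51.05
position: [0.6198, 0.1224, 0.0712]
orientation: [0.0, 1.0, -0.003, 0.0]
contact_force: [-2.4, 0.2, 4.1]
width: 0.0235
t 51.05 pos [0.6198 0.1224 0.0712] x-yaw -0.39 z [ 0. -0. -1.] F [-2.4  0.2  4.1] T [0.04 0.5  0.03] w 0.0235 q [-0.21  1.   -0.09  1.41  0.11  0.74 -0.34]
phi -44.33 r 0.1045
[0.0075, -0.008] [0.0138, -0.017] [0.0191, -0.0266] [0.0234, -0.0367] [0.0266, -0.0472]
```

```bash
python3 -m pendant '[[[0.0075,-0.008,0],0,0.015],[[0.0138,-0.017,0],0,0.015],[[0.0191,-0.0266,0],0,0.015],[[0.0234,-0.0367,0],0,0.015],[[0.0266,-0.0472,0],0,0.015]]'; python3 -c "
from h import *
arc(6)"
```

```text
time_s: 51.55
position: [0.6463, 0.1698, 0.0712]
orientation: [0.0, 1.0, -0.003, -0.0]
contact_force: [-3.9, -2.4, 6.1]
width: 0.0231
t 51.55 pos [0.6463 0.1698 0.0712] x-yaw -0.38 z [-0. -0. -1.] F [-3.9 -2.4  6.1] T [-0.11  0.9   0.03] w 0.0231 q [-0.27  1.05 -0.08  1.25  0.09  0.85 -0.38]
phi -14.25 r 0.1046
[0.0025, -0.0107] [0.0034, -0.0216] [0.0032, -0.0326] [0.0019, -0.0435] [-0.0006, -0.0542]
```

```bash
python3 -m pendant '[[[0.0025,-0.0107,0],0,0.015],[[0.0034,-0.0216,0],0,0.015],[[0.0032,-0.0326,0],0,0.015],[[0.0019,-0.0435,0],0,0.015],[[-0.0006,-0.0542,0],0,0.015]]'; python3 -c "
from h import *
arc(6)"
```

```text
time_s: 52.05
position: [0.6458, 0.2238, 0.0712]
orientation: [0.0, 1.0, -0.003, -0.0]
contact_force: [-4.5, -3.7, 7.7]
width: 0.0234
t 52.05 pos [0.6458 0.2238 0.0712] x-yaw -0.38 z [-0.001 -0.001 -1.   ] F [-4.5 -3.7  7.7] T [-0.56  1.07 -0.02] w 0.0234 q [-0.35  1.07 -0.07  1.18  0.08  0.9  -0.44]
phi 15.66 r 0.1047
[-0.0033, -0.0105] [-0.008, -0.0204] [-0.0136, -0.0298] [-0.0202, -0.0386] [-0.0277, -0.0466]
```

```bash
python3 -m pendant '[[[-0.0033,-0.0105,0],0,0.015],[[-0.008,-0.0204,0],0,0.015],[[-0.0136,-0.0298,0],0,0.015],[[-0.0202,-0.0386,0],0,0.015],[[-0.0277,-0.0466,0],0,0.015]]'; python3 -c "
from h import *
arc(6)
arc(5)"
```

```text
time_s: 52.55
position: [0.6185, 0.2704, 0.0712]
orientation: [0.0, 1.0, -0.003, 0.0]
contact_force: [-1.8, -2.9, 4.3]
width: 0.0233
t 52.55 pos [0.6185 0.2704 0.0712] x-yaw -0.38 z [ 0.    -0.001 -1.   ] F [-1.8 -2.9  4.3] T [-0.75  0.32  0.01] w 0.0233 q [-0.44  1.06 -0.06  1.22  0.07  0.87 -0.52]
phi 45.53 r 0.1049
[-0.0082, -0.0073] [-0.0172, -0.0136] [-0.0268, -0.019] [-0.0369, -0.0233] [-0.0474, -0.0265] 
t 52.55 pos [0.6185 0.2704 0.0712] x-yaw -0.38 z [ 0.    -0.001 -1.   ] F [-1.8 -2.9  4.3] T [-0.75  0.32  0.01] w 0.0233 q [-0.44  1.06 -0.06  1.22  0.07  0.87 -0.52]
phi 45.53 r 0.1049
[-0.0068, -0.0062] [-0.0141, -0.0116] [-0.0219, -0.0164] [-0.0301, -0.0205] [-0.0386, -0.0239]
```

```bash
python3 -m pendant '[[[-0.0082,-0.0073,0],0,0.015],[[-0.0172,-0.0136,0],0,0.015],[[-0.0268,-0.019,0],0,0.015],[[-0.0369,-0.0233,0],0,0.015],[[-0.0435,-0.0255,0],0,0.015]]'; python3 -c "
from h import *
s,M=st(); t=AX+.105*np.array([np.cos(np.radians(81)),np.sin(np.radians(81))]); go(t[0],t[1],s['position'][2])"
```

```text
time_s: 53.05
position: [0.5748, 0.2963, 0.0712]
orientation: [0.0, 1.0, -0.003, 0.0]
contact_force: [1.0, -2.8, 3.6]
width: 0.0232
t 53.05 pos [0.5748 0.2963 0.0712] x-yaw -0.35 z [ 0. -0. -1.] F [ 1.  -2.8  3.6] T [-0.59 -0.12  0.02] w 0.0232 q [-0.5   1.02 -0.05  1.35  0.06  0.78 -0.58]
t 53.05 pos [0.5748 0.2963 0.0712] x-yaw -0.35 z [ 0. -0. -1.] F [ 1.  -2.8  3.6] T [-0.59 -0.12  0.02] w 0.0232 q [-0.5   1.02 -0.05  1.35  0.06  0.78 -0.58]
tool shift [-0.0134 -0.0028 -0.    ]
```

```bash
python3 -m pendant '[[[-0.007,-0.0015,0],0,0.015],[[-0.012,-0.0026,0],0,0.015],[[-0.0134,-0.0028,0],0,0.015],[[-0.0134,-0.0028,0],0,0.015],[[-0.0134,-0.0028,0],0,0.015]]'; python3 -c "
from h import *
arc(1)
im=snap('scene');crop(im,'pics/u1.png',300,120,410,220,5)
im=snap('top');crop(im,'pics/u2.png',180,140,320,260,5)"
```

```text
time_s: 53.55
position: [0.562, 0.2993, 0.0712]
orientation: [-0.0, 1.0, -0.003, 0.0]
contact_force: [-1.6, -0.5, 7.9]
width: 0.0234
t 53.55 pos [0.562  0.2993 0.0712] x-yaw -0.37 z [ 0.  0. -1.] F [-1.6 -0.5  7.9] T [-0.11  0.32 -0.03] w 0.0234 q [-0.52  1.   -0.05  1.39  0.06  0.75 -0.59]
phi 80.71 r 0.1051
[-0.0018, -0.0001] [-0.0037, -0.0004] [-0.0055, -0.0006] [-0.0073, -0.0007] [-0.0091, -0.0009]
```

View pics/u1.png

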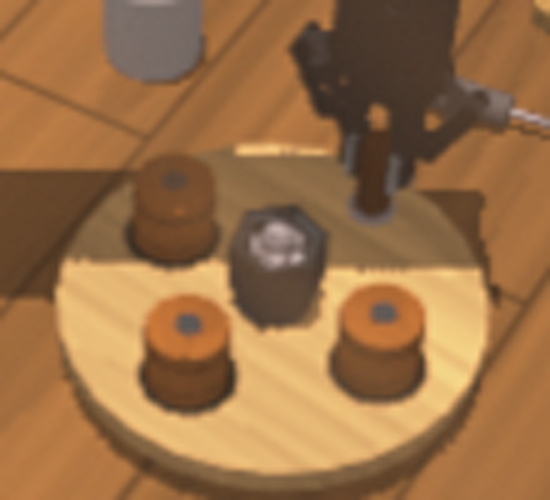

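View pics/u2.png

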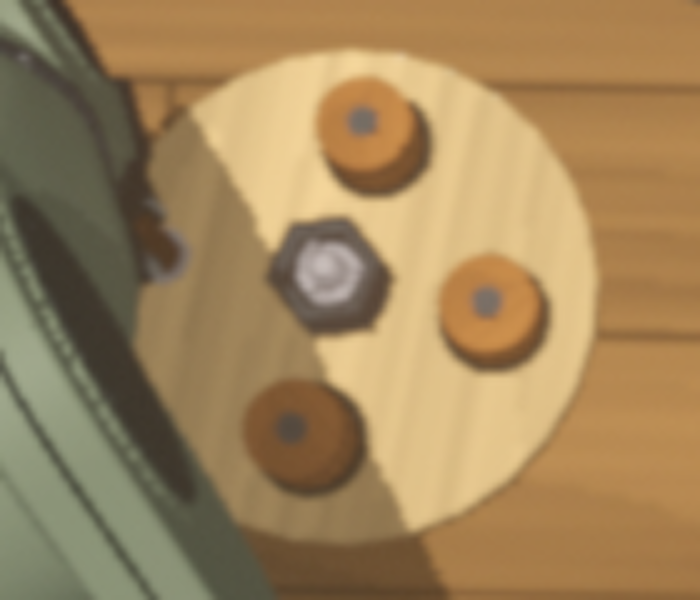

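```bash
python3 -m pendant '[[[0,0,0],0,0.03],[[0,0,0],0,0.045],[[0,0,0],0,0.06],[[0,0,0],0,0.06],[[0,0,-0.02],0,0.06]]'; python3 -m pendant '[[[0,0,-0.04],0,0.06],[[0,0,-0.08],0,0.06],[[0,0,-0.11],0,0.06],[[-0.04,0.03,-0.12],0,0.06],[[-0.07,0.065,-0.12],0,0.06]]';python3 -c "
from h import *
go(.42,-.05,.2)"
```

```text
time_s: 54.15
position: [0.5611, 0.2986, 0.089]
orientation: [0.001, 1.0, -0.003, -0.002]
contact_force: [-0.1, 1.0, 0.9]
width: 0.06
time_s: 54.65
position: [0.4908, 0.2351, 0.2119]
orientation: [-0.001, 1.0, -0.002, 0.001]
contact_force: [1.8, 0.2, -0.2]
width: 0.06
t 54.65 pos [0.4908 0.2351 0.2119] x-yaw -0.28 z [ 0.002  0.002 -1.   ] F [ 1.8  0.2 -0.2] T [-0.04 -0.11 -0.04] w 0.06 q [-0.47  0.68 -0.06  1.63  0.05  0.83 -0.56]
tool shift [-0.0694  0.2855  0.0112]
```

```bash
python3 -m pendant '[[[-0.01,0.045,0],0,0.06],[[-0.02,0.09,0],0,0.06],[[-0.035,0.135,0],0,0.06],[[-0.05,0.18,0],0,0.06],[[-0.06,0.225,0],0,0.06]]'|head -2;python3 -m pendant '[[[0,0.045,0],0,0.06],[[0,0.09,0],0,0.06],[[0,0.135,0],0,0.06],[[0,0.18,0],0,0.06],[[0,0.2,0],0,0.06]]'|head -2;python3 -m pendant '[[[0,0,0],0,0.06],[[0,0,0],0,0.06]]'; python3 - <<'E'
from h import *
F2=dict(p0=(.461,.2085,.092),p1=(.532,.112,.092),p2=(.629,.1845,.092)); feet(tag='v',names=F2,F=F2)
t=cv2.imread('pics/v_top.png');s=cv2.imread('pics/v_scene.png')
cv2.imwrite('pics/v1.png',cv2.resize(t[140:260,180:320],None,fx=5,fy=5,interpolation=2))
cv2.imwrite('pics/v2.png',cv2.resize(s[130:230,290:420],None,fx=5,fy=5,interpolation=2))
E
```

```text
time_s: 55.15
position: [0.4292, 0.0085, 0.211]
time_s: 55.65
position: [0.4282, -0.1939, 0.2107]
time_s: 55.85
position: [0.4289, -0.1897, 0.2107]
orientation: [-0.0, 1.0, -0.003, -0.0]
contact_force: [0.6, 1.0, -0.4]
width: 0.0601
top p0 [0.4622 0.2111 0.092 ]
top p1 [0.5311 0.1113 0.092 ]
top p2 [0.629  0.1822 0.092 ]
scene p0 [0.4599 0.213  0.092 ]
scene p1 [0.5294 0.1138 0.092 ]
scene p2 [0.6274 0.1844 0.092 ]
```

View pics/v1.png

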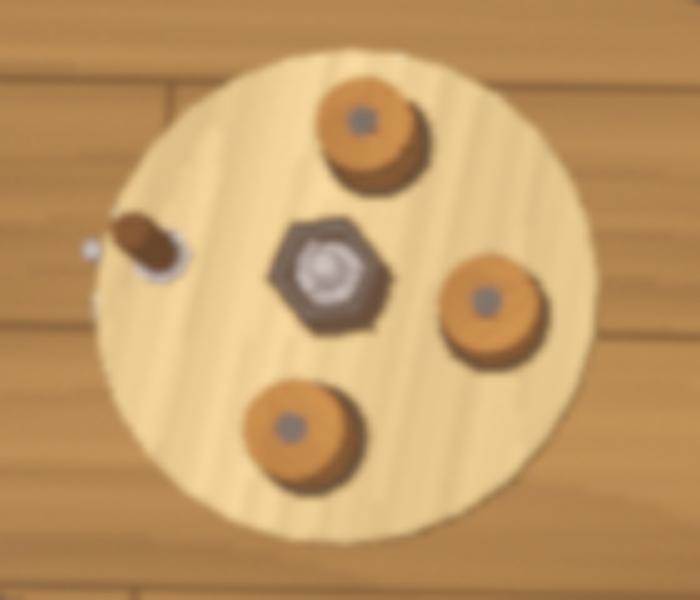

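View pics/v2.png

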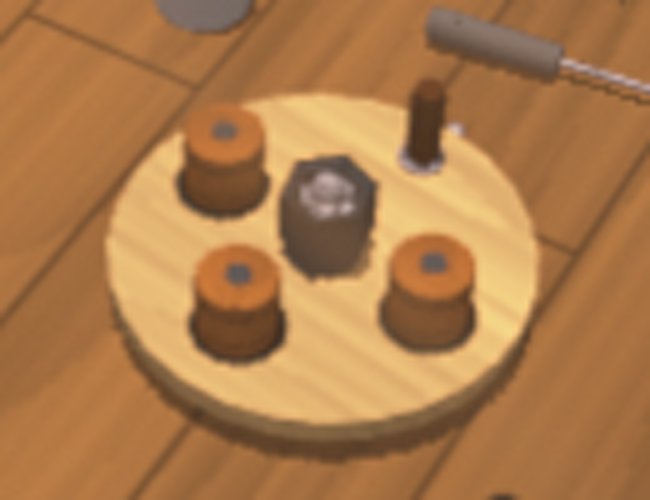

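View pics/v_top.png

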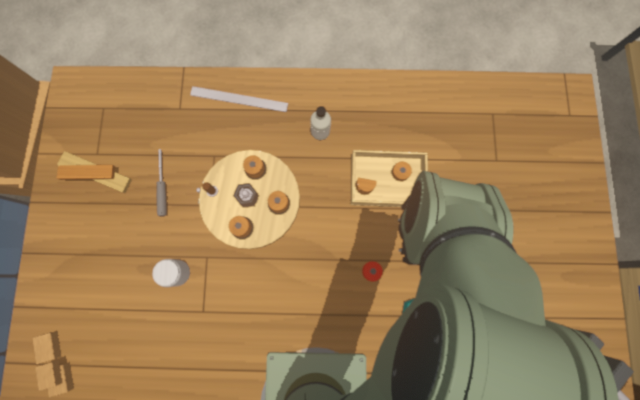

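View pics/v_scene.png

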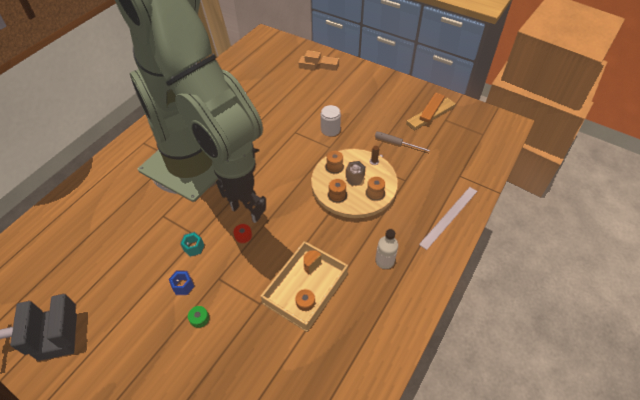

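```bash
python3 - <<'E'
from h import *
o=lambda u0,v0,s:(lambda x,y:(u0+(x+.5)/s-.5,v0+(y+.5)/s-.5))
P=o(180,140,5);Q=o(290,130,5)
A=np.array([.5447,.1963])
for n,a in(("top0",px2w("top",*P(158,265),.043)),("sc0",px2w("scene",*Q(416,157),.043)),("top1",px2w("top",*P(161,259),.043)),("sc1",px2w("scene",*Q(422,161),.043)),("topT",px2w("top",*P(132,226),.108)),("scT",px2w("scene",*Q(428,88),.108)),("ptr t",px2w("top",*P(92,250),.036)),("ptr s",px2w("scene",*Q(456,129),.036))):
    d=a[:2]-A; print(n,a.round(4),np.degrees(np.arctan2(d[1],d[0])).round(2),np.hypot(*d).round(4))
for img,n in(('v_top','top'),('v_scene','scene')):
    im=cv2.imread(f'pics/{img}.png')[:,:,::-1]
    for k,p in dict(p0=(.461,.212,.092),p1=(.531,.112,.092),p2=(.628,.183,.092)).items():
        q=dot(n,im,p); d=q[:2]-A; print(n,k,q.round(4),np.degrees(np.arctan2(d[1],d[0])).round(2),np.hypot(*d).round(4))
# overlay predicted pads for psi
t=cv2.imread('pics/v_scene.png')[130:230,290:420]; out=[]
for psi in(80,81.5):
    im=cv2.resize(t,None,fx=6,fy=6,interpolation=2)
    for k in(90,180,270):
        a=np.radians(psi+k); c=A+.085*np.array([np.cos(a),np.sin(a)]); th=np.linspace(0,6.28,60)
        p=w2px('scene',np.c_[c[0]+.032*np.cos(th),c[1]+.032*np.sin(th),0*th+.042]); p=((p-[290,130]+.5)*6-.5).round().astype(int)
        cv2.polylines(im,[p.reshape(-1,1,2)],True,(0,255,0),1)
    out.append(im)
cv2.imwrite('pics/w.png',cv2.resize(np.hstack(out),(800,308)))
E
```

```text
top0 [0.5582 0.3009 0.043 ] 82.64 0.1054
sc0 [0.5591 0.2994 0.043 ] 82.07 0.1041
top1 [0.5617 0.2994 0.043 ] 80.66 0.1045
sc1 [0.5642 0.2983 0.043 ] 79.18 0.1039
topT [0.5651 0.2975 0.108 ] 78.58 0.1032
scT [0.5609 0.3009 0.108 ] 81.22 0.1058
ptr t [0.5677 0.3408 0.036 ] 80.95 0.1463
ptr s [0.5676 0.3428 0.036 ] 81.11 0.1483
top p0 [0.4622 0.2111 0.092 ] 169.8 0.0838
top p1 [0.5311 0.1113 0.092 ] -99.11 0.0861
top p2 [0.629  0.1822 0.092 ] -9.5 0.0855
scene p0 [0.4599 0.213  0.092 ] 168.89 0.0864
scene p1 [0.5294 0.1138 0.092 ] -100.5 0.084
scene p2 [0.6274 0.1844 0.092 ] -8.18 0.0836
```

View pics/w.png

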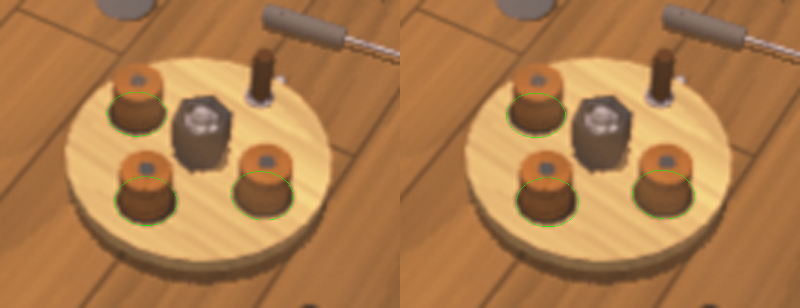

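```bash
python3 -c "
from h import *
st()
print(bot.job_done())"
```

```text
t 55.95 pos [ 0.4292 -0.1889  0.2109] x-yaw -0.29 z [ 0.  0. -1.] F [-0.4  0.1 -0.4] T [ 0.04 -0.02 -0.01] w 0.0601 q [ 0.44  0.59 -0.16  1.88  0.14  0.68  0.19]
the job is handed in; nothing more can be done
None
```

The job was done in the order asked and handed in at about 56 s.

- **Nut:** It went straight into the openings when I set it on the stud, so there was no separate drop to see. I backed it off anticlockwise to the stop tooth (about -1.8 N m), then screwed it clockwise about 184°. The tool came down 12.4 mm with it, and the picture overlay fits a nut centre about 34 mm above the platter.
- **Feet:** All three good feet stand upright on their own pads. I re-set the foot on pad 0 once because it sat 3–4 mm off centre. The split and short feet are in the tray.
- **Platter:** I turned it one full turn anticlockwise by the handle. The handle ended at about 80.5° and the pointer is at about 81°, judged from images good to roughly 1°.

**Last checks:** Both cameras show the feet within about 3 mm of their pad centres. The glue bottle, tin, screwdriver and look-alikes appear undisturbed, and the arm was clear with no contact force.

**Disagreements:**
- The two cameras and the arm's own readings differ by 1–2 mm on foot positions.
- They also differ by about 1.5° on the handle angle.
- While placing the first foot I pressed down at about 36 N for a moment, below both force limits.

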